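# Bring the roller's hidden die seat to the top and fit the die

## Task

The white dough-marking roller has one die seat in its rim, turned out of sight. Turn the free roller by dragging shut fingertips lightly across its smooth rim, without flicking it or pressing harder than about 15 N, until the seat stands still at the very top; then take the slim, plain round-headed die out of the wooden rack, seat it fully home in the roller, shoulder down, and let go with the seat still at the top. Leave the other dies and everything else on the bench where they are.

Things in the scene. Friction and masses are not known exactly. Their poses are not given: they have to be found in the camera images.
- frame: Fixed white frame of the roller, origin under the centre of its base; y runs along the level axle, x lies level across it, z up. Two cheeks (135 mm high, 90 mm long) stand 56 to 70 mm either side of the middle along y; front and rear guards (97 mm high, 140 mm wide) stand 92 mm before and behind.
- axle (a point): Centre of the roller, on its axle, 112 mm above the bench, axes as the frame's. The white plastic roller: 80 mm radius (top about 192 mm up), 94 mm wide along y; two smooth rims lie 11 to 47 mm either side of the middle, a 3 mm deep groove between. The rims run out of true: the top rises and falls by up to 3 mm as it turns: feel for it. The axle is sprung, sinking 1 mm for each 5 N, 8 mm at most.
- drum (a joint): Angle of the roller in rad: 0 (or a whole turn) when the seat is at the very top; grows as the roller's top moves along the frame's +x. It turns both ways, from -12.6 to 12.6. It starts between 1.9 and 4.3, the seat in the lower half. The bearing's drag takes about 2.5 N along the rim to overcome and holds the roller wherever it is left.
- seat (a point): Centre of the mouth of the die seat, in the middle of the roller's width, 83 mm from the axle. Its frame turns with the roller: z points out of the seat (up when at the top), y along the axle. The seat is a square socket, 22.5 x 22.5 mm, 30 mm deep, in the groove between the rims, with a 7 mm wide flat land before and behind it.
- die_center (a point): Centre (half-way up) of the slim plain die: round aluminium, 60 mm tall, about 100 g. z up. The lower 24 mm is a round shank of 20 mm diameter with chamfered foot, the upper 36 mm a plain round head of 30 mm diameter; the shoulder lies 6 mm below this point. It stands in one of the rack's three holes, shoulder on the rack's top, the head free above it.
- rack: Wooden die rack, 70 x 250 x 30 mm, origin in the centre of its underside, long along its y axis. Fixed. Three holes 80 mm apart along y, each with a die.
- die_square: Another die, to be left in the rack: square head 32 mm wide and 30 mm tall. Origin at the bottom of its shank, 24 mm below the shoulder.
- die_wide: Another die, to be left in the rack: flat round head of 48 mm diameter, 16 mm tall. Origin at the bottom of its shank, 24 mm below the shoulder.
- tin1: Aluminium tart tin, 72 mm across, 22 mm tall, loose, origin under its centre; leave alone.
- tin2: A second tart tin, the same; leave alone.
- shaker: Clear jar with steel cap, 64 mm across, 130 mm tall, loose, origin under its centre; leave alone.
- brush: Pastry brush lying on the bench; leave alone.
- spatula: Spatula lying on the bench; leave alone.
- bowl: Steel bowl, 190 mm across, 90 mm tall, origin under its centre; leave alone.
Not all that is in view belongs to the job. Leave any turquoise look-alike of the part that bears die_center alone.

How it is judged:
By the outcome, as a careful person would: the job done as asked, in the order asked, and still so for the second after the job is handed in, with the robot touching nothing.
It also fails if it takes over 72 s, if anything falls off the work surface, if the arm or the gripper's body presses on something with over 40 N, if the wrist force passes 120 N, or if a joint passes its speed limit or range.

## Robot

A 7-joint arm with a two-finger parallel gripper is mounted at the origin on the work surface. World frame = base frame: x ahead of the robot, y to its left, z up, the work surface at z = 0. Lengths are in m, angles in rad, forces in N, time in s.
With the tool pointing down it reaches from about 0.4 to 0.875 m from the base axis. Payload 19.3 kg.
Tool frame: the origin (TCP) lies at the very end of the fingers, on their centre line; the grasp point (between the pads) lies 19 mm behind it; z points along the fingers, y is the direction in which the jaws open and shut (so a half turn about z gives the same grasp; the last joint's range is limited). The gripper opens to 85 mm and grips with 20 to 120 N. Pads are 22 mm wide; open, the fingers measure 114 mm over their backs; the gripper's body (76 mm by 85 mm) begins 54 mm behind the grasp point. The pads swing forward as they close: fully open they stand 13 mm farther back than shut.
Start: joints at [-1.316, 0.521, -0.036, 1.599, 0.021, 1.021, -0.113], TCP at [0.199, 0.592, 0.231] pointing down, gripper open.
Joint ranges: [-2.91, 2.91], [-0.3, 2.13], [-1.5, 1.42], [0.17, 2.43], [-1.26, 4.41], [0.16, 1.93], [-2.52, 2.52]. Speed limits (rad/s): [1.89, 1.89, 2.39, 2.39, 3.01, 3.01, 3.01].

## Interface

Orientations are given as [roll, pitch, yaw] about the fixed x, y, z axes, in that order (R = Rz(yaw) Ry(pitch) Rx(roll)).
In Python, from workcell import telemetry, imaging, ticket gives the robot as it stands.
- The arm moves only by the tool carry_out, never from a script. Its argument "series" is a list of rows, each a list of 7 numbers: the shift along the tool's x, y, z in m, then the turn, a rotation vector about the tool's x, y, z in rad, then the closure in counts, from 0 (fully open) to 255 (shut). In form: [[tx, ty, tz, ax, ay, az, jaw], ...]. A call has 1 to 10 rows; each row is the pose to reach, as a shift and turn from the pose commanded when the call began, along the tool's axes at that moment; what a row does not reach only later rows make up. A row lasts 1/8 s, in which the tool goes at most 62.5 mm and 10.7 degrees, less where a joint would pass 70% of its speed; a pose out of reach is approached as far as the arm can. A call with a gripper value outside its range is refused whole. The fingers move at their own pace and stop on an object; "force" is the grip in N (left out, the last holds). Time passes only in rows, so rows that repeat a pose let the fingers close. It gives the time, the measured TCP pose, the force and the opening at its end, in the units of the state.
- telemetry.observe(): the state, without advancing time (a new reading comes with each control period).
- imaging.grab_frame(name): name is "scene" or "top"; returns (picture, depth): 480x640x3 uint8, blue, green, red; 480x640 float32, m along the optical axis (not along the pixel's ray), 0 where there is no reading.
- imaging.camera_info(name): a dict with "mtx" (3x3 intrinsics, pixels), "extrinsics" (4x4, takes a point from camera to world coordinates). Camera axes: x right, y down, z forward; pixel columns grow to the right and rows downward; lengths in m; the calibration is good to about 2 mm. A picture is of the moment at which its call begins. camera_info takes no time and is no camera call.
- ticket.job_done(): hands the job in, once; it reports no verdict.
The state is a dict: "clock": time; "qpos": joint angles; "qd": joint speeds; "joint_efforts": joint torques, N m; "position": TCP position; "tool_rot": TCP orientation; "force": force on the tool from outside, world axes, zero at the start; "moment": the same for the moment, N m; "grip_width": finger opening in m.
Only numpy, scipy, OpenCV 4.12 (cv2) and the standard library are available. Lean on these libraries where they do the work, as an engineer would, in place of code of your own. Each camera call takes 0.05 s, during which the arm holds its last target.

## Working session

There is one attempt and no reset: what is moved stays moved. The work goes in short steps, Python scripts to look and compute and a tool call to move; the robot and the scene stay as the last step left them, time stands still between calls to the robot, and variables do not carry over. Pictures are saved under pics/ and viewed, and the job is handed in when it is done.

Besides the shell and the picture viewer there is one more tool, called after "Request:" in YAML: its name, and indented under it one key for each argument. carry_out: Moves the arm, as the interface text tells. Its arguments: {"type":"object","properties":{"series":{"type":"array"},"force":{"type":"number"}},"required":["series"]}

```bash
ls; mkdir -p pics; python3 - <<'E'
from workcell import telemetry, imaging, ticket
import cv2,numpy as np
s=telemetry.observe(); print(s)
for n in("scene","top"):
    p,d=imaging.grab_frame(n); cv2.imwrite(f"pics/{n}0.png",p); np.savez(f"{n}0.npz",p=p,d=d)
    c=imaging.camera_info(n); print(n,c)
E
```

```text
pics
{'clock': 0.0, 'qpos': array([-1.31620909,  0.52198174, -0.03634818,  1.6000267 ,  0.02122461,
        1.02111845, -0.11281801]), 'qd': array([ 0.00126647, -0.00166814,  0.00065411, -0.00053332, -0.00073273,
        0.00027612,  0.00012398]), 'joint_efforts': array([-6.60499495e-06, -9.27099824e+01,  1.97992712e+00, -3.69918466e+01,
        1.77096936e-02,  8.40762426e-03, -4.14603835e-05]), 'position': array([0.19936078, 0.59197819, 0.23073893]), 'tool_rot': array([-3.14044813e+00,  9.42409161e-05,  2.81680870e+00]), 'force': array([-0.08062213,  0.13640218, -0.64974081]), 'moment': array([-0.07058269,  0.04540009,  0.01439378]), 'grip_width': 0.0852314133379057}
scene {'mtx': array([[443.50281014,   0.        , 321.36946523],
       [  0.        , 443.50281014, 241.08737021],
       [  0.        ,   0.        ,   1.        ]]), 'extrinsics': array([[-0.3372123 ,  0.54421024, -0.76819469,  1.35063092],
       [ 0.94138586,  0.20270072, -0.26963879,  0.26953372],
       [ 0.00897343, -0.81409314, -0.580665  ,  0.71174987],
       [ 0.        ,  0.        ,  0.        ,  1.        ]])}
top {'mtx': array([[537.20039229,   0.        , 321.91588304],
       [  0.        , 537.20039229, 240.37380299],
       [  0.        ,   0.        ,   1.        ]]), 'extrinsics': array([[-0.01799527, -0.98980205,  0.14130846,  0.35133401],
       [-0.99983345,  0.01738479, -0.00555363, -0.01343702],
       [ 0.00304037, -0.14138486, -0.98995004,  1.63051249],
       [ 0.        ,  0.        ,  0.        ,  1.        ]])}
```

View pics/scene0.png

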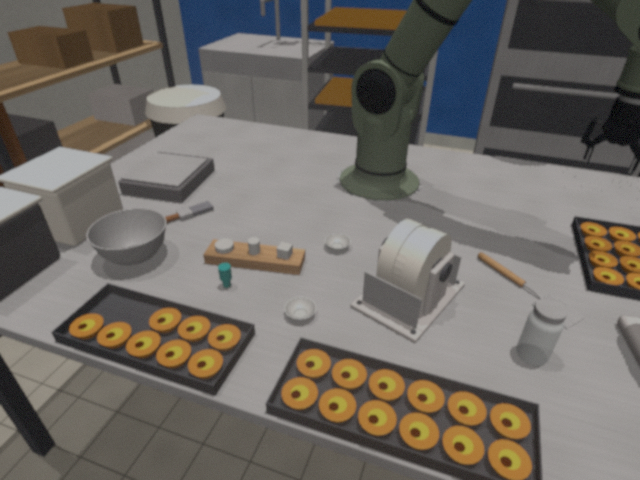

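View pics/top0.png

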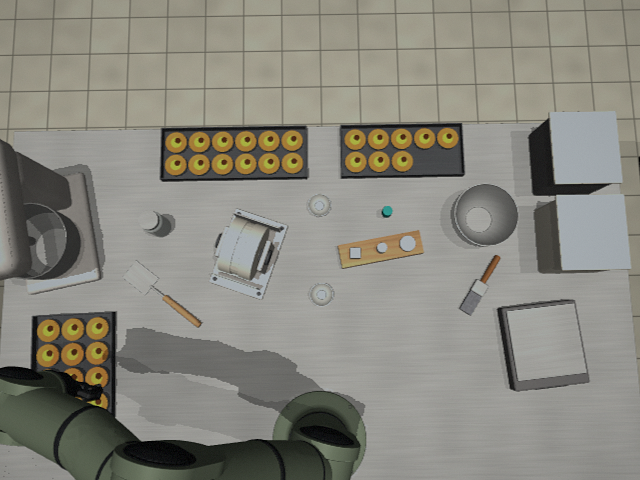

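```bash
cat > h.py <<'E'
import numpy as np,cv2
from workcell import telemetry, imaging
def cloud(n,d):
    c=imaging.camera_info(n);K=c["mtx"];T=c["extrinsics"]
    v,u=np.mgrid[0:480,0:640]
    P=np.stack([(u-K[0,2])/K[0,0]*d,(v-K[1,2])/K[1,1]*d,d],-1)
    return P@T[:3,:3].T+T[:3,3]
def ray(n,u,v,z):
    c=imaging.camera_info(n);K=c["mtx"];T=c["extrinsics"]
    r=T[:3,:3]@np.array([(u-K[0,2])/K[0,0],(v-K[1,2])/K[1,1],1.]); o=T[:3,3]
    return o+r*(z-o[2])/r[2]
def proj(n,X):
    c=imaging.camera_info(n);K=c["mtx"];T=c["extrinsics"]
    p=(np.atleast_2d(X)-T[:3,3])@T[:3,:3]; p=p@K.T
    return p[:,:2]/p[:,2:]
E
python3 - <<'E'
from h import *
a=np.load("top0.npz");b=np.load("scene0.npz")
for n,f,(x0,x1,y0,y1) in(("top",a,(190,310,195,310)),("top",a,(320,440,190,310)),("scene",b,(340,490,200,350)),("scene",b,(190,320,220,300))):
    k=6 if n=="top" else 5
    cv2.imwrite(f"pics/c_{n}_{x0}.png",cv2.resize(f["p"][y0:y1,x0:x1],None,fx=k,fy=k,interpolation=cv2.INTER_CUBIC)[:600,:800])
P=cloud("top",a["d"])
for v,u in((250,248),(248,382),(253,355),(243,407),(250,370),(300,300),(232,262),(205,319),(294,322),(211,387)): print(u,v,P[v,u].round(4))
Q=cloud("scene",b["d"])
print(Q[245,254].round(4),Q[262,225].round(4))
E
```

```text
248 250 [0.5347 0.1791 0.1859]
382 248 [ 0.5492 -0.1985  0.0641]
355 253 [ 0.5353 -0.1184  0.068 ]
407 243 [ 0.5654 -0.2759  0.0443]
370 250 [ 0.5484 -0.1665  0.0271]
300 300 [0.4033 0.0466 0.0054]
262 232 [0.5863 0.143  0.1683]
319 205 [ 0.6941 -0.0155  0.0033]
322 294 [ 0.4199 -0.0199  0.0105]
387 211 [ 0.662  -0.2186  0.052 ]
[ 0.5627 -0.185   0.0598] [ 0.5987 -0.2525  0.014 ]
```

View pics/c_top_190.png

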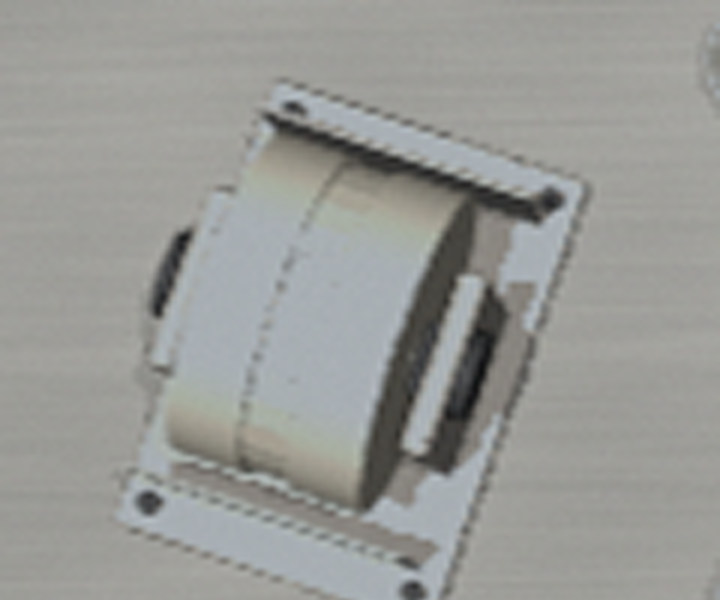

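View pics/c_scene_340.png

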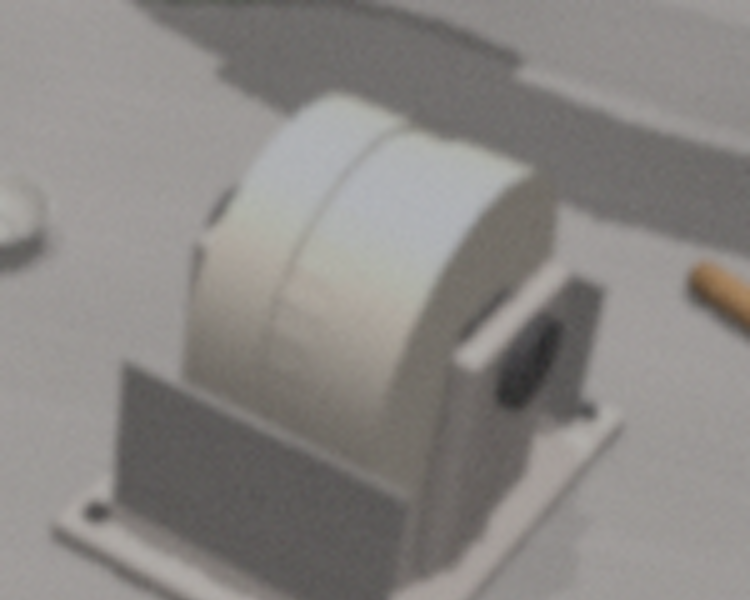

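View pics/c_top_320.png

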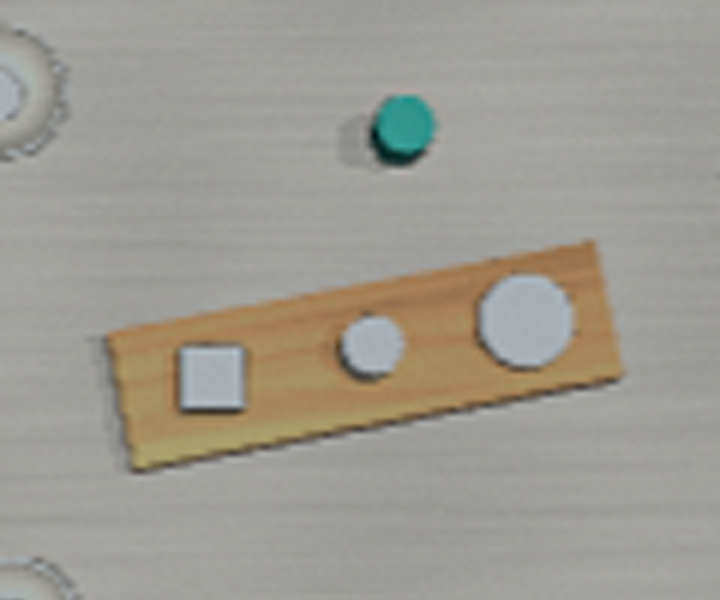

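View pics/c_scene_190.png

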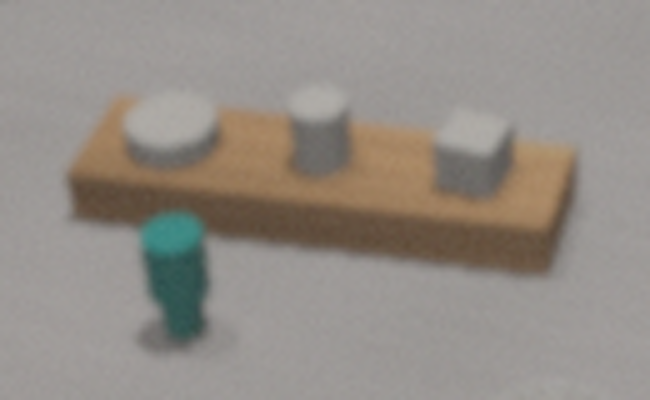

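```bash
cat >> h.py <<'E'
E
python3 - <<'E'
from h import *
from scipy.optimize import least_squares
for n in("top","scene"):
    d=np.load(n+"0.npz")["d"]; P=cloud(n,d).reshape(-1,3)
    m=(np.hypot(P[:,0]-.535,P[:,1]-.18)<.09)&(P[:,2]>.155)
    X=P[m]
    def f(p):
        cx,cy,cz,yaw,R=p
        t=(X[:,0]-cx)*np.cos(yaw)+(X[:,1]-cy)*np.sin(yaw)
        return np.hypot(t,X[:,2]-cz)-R
    # cx,cy along axis free: constrain via tiny prior
    def g(p): return np.r_[f(p),1e-3*(p[1]-.18),3*(p[4]-.08)]
    r=least_squares(g,[.535,.18,.112,-.36,.08],loss='soft_l1',f_scale=.002)
    p=r.x; a=(X[:,0]-p[0])*-np.sin(p[3])+(X[:,1]-p[1])*np.cos(p[3])
    print(n,m.sum(),p.round(4),np.degrees(p[3]),np.std(f(p)),np.percentile(a,[1,99]), X[:,2].max())
    mid=np.percentile(a,[1,99]).mean(); print("centre",p[0]-mid*np.sin(p[3]),p[1]+mid*np.cos(p[3]))
# corners of base at z~.006 and cheeks
pts=dict(b1=(282,80),b2=(590,185),b3=(120,515),b4=(432,608))
for k,(x,y) in pts.items(): print(k,ray("top",190+(x+.5)/6-.5,195+(y+.5)/6-.5,.005).round(4))
for k,(x,y) in dict(L1=(222,195),L2=(160,367),R1=(472,275),R2=(412,452)).items(): print(k,ray("top",190+(x+.5)/6-.5,195+(y+.5)/6-.5,.135).round(4))
for nm,(x,y),z in(("slim",(372,346),.066),("sq",(212,378),.060),("wide",(526,322),.046),("A",(108,335),.03),("B",(594,241),.03),("C",(622,378),.03),("D",(134,470),.03)): print(nm,ray("top",320+(x+.5)/6-.5,190+(y+.5)/6-.5,z).round(4))
print("slim scene",ray("scene",190+320.5/5-.5,220+103.5/5-.5,.066))
E
```

```text
top 1598 [ 0.5425  0.183   0.1079 -0.3462  0.0791] -19.835644919326054 0.0037706328531424992 [-0.02677985  0.06693832] 0.19504331256112817
centre 0.5493033724507737 0.2019304524293802
scene 1740 [ 0.5418  0.1839  0.1096 -0.3494  0.0772] -20.021412062448494 0.004974959391568794 [-0.02285525  0.07149389] 0.1901376174758732
centre 0.5501387505260564 0.2067489035670095
b1 [0.689  0.2386 0.005 ]
b2 [0.6315 0.0809 0.005 ]
b3 [0.4671 0.3191 0.005 ]
b4 [0.4176 0.1621 0.005 ]
L1 [0.6074 0.2463 0.135 ]
L2 [0.5265 0.2747 0.135 ]
R1 [0.5673 0.129  0.135 ]
R2 [0.4847 0.1572 0.135 ]
slim [ 0.5512 -0.1971  0.066 ]
sq [ 0.5375 -0.1187  0.06  ]
wide [ 0.5644 -0.2763  0.046 ]
A [ 0.5637 -0.0692  0.03  ]
B [ 0.6071 -0.3149  0.03  ]
C [ 0.5374 -0.3259  0.03  ]
D [ 0.4956 -0.0807  0.03  ]
slim scene [ 0.55206981 -0.1909554   0.066     ]
```

```bash
cat >> h.py <<'E'
from scipy.spatial.transform import Rotation as Ro
C=np.array([.549,.202]); YAW=np.radians(-20)
F=np.array([[np.cos(YAW),np.sin(YAW)],[-np.sin(YAW),np.cos(YAW)]])
def fr(p): return F@(np.asarray(p)[:2]-C)
def wf(x,y): return F.T@np.array([x,y])+C
def state():
    s=telemetry.observe(); p=s["position"]
    print("t %.2f"%s["clock"],"world",p.round(4),"rot",s["tool_rot"].round(4),"frame mm",(fr(p)*1e3).round(1),"z",round(p[2]*1e3,1),"F frame",(F@s["force"][:2]).round(1),s["force"][2].round(1),"w",s["grip_width"].round(4)); return s
def to(x,y,z,world=False):
    s=telemetry.observe(); R=Ro.from_euler("xyz",s["tool_rot"]).as_matrix()
    w=np.array([x,y]) if world else wf(x,y)
    d=R.T@(np.r_[w,z]-s["position"]); print("tool shift",d.round(4))
E
python3 - <<'E'
from h import *
state(); to(.040,.029,.215)
E
```

```text
Traceback (most recent call last):
  File "h.py", line 23, in state
    print("t %.2f"%s["clock"],"world",p.round(4),"rot",s["tool_rot"].round(4),"frame mm",(fr(p)*1e3).round(1),"z",round(p[2]*1e3,1),"F frame",(F@s["force"][:2]).round(1),s["force"][2].round(1),"w",s["grip_width"].round(4)); return s
                                                                                                                                                                                                     ^^^^^^^^^^^^^^^^^^^^^
AttributeError: 'float' object has no attribute 'round'
```

```bash
sed -i 's/s\["grip_width"\].round(4)/round(float(s["grip_width"]),4)/' h.py
python3 - <<'E'
from h import *
state(); to(.040,.029,.215)
E
```

```text
t 0.10 world [0.1994 0.592  0.2308] rot [-3.1406e+00  1.0000e-04  2.8168e+00] frame mm [-461.9  246.9] z 230.8 F frame [-0.5  0.1] -0.0 w 0.0849
tool shift [-0.4965 -0.23    0.016 ]
```

Request:
carry_out:
  series:
    - [-0.05,-0.023,0,0,0,0.0,255]
    - [-0.1,-0.046,0,0,0,0.01,255]
    - [-0.16,-0.074,0,0,0,0.024,255]
    - [-0.22,-0.102,0,0,0,0.024,255]
    - [-0.28,-0.13,0,0,0,0.024,255]
    - [-0.34,-0.158,0,0,0,0.024,255]
    - [-0.4,-0.185,0,0,0,0.024,255]
    - [-0.45,-0.21,0,0,0,0.024,255]
    - [-0.4965,-0.23,0,0,0,0.024,255]
    - [-0.4965,-0.23,0.012,0,0,0.024,255]

```text
clock: 1.35
position: [0.5998, 0.211, 0.2192]
tool_rot: [-3.141, 0.002, 2.786]
force: [-1.0, 0.7, -0.3]
grip_width: 0.0
```

```bash
python3 - <<'E'
from h import *
state(); to(.040,.029,.195)
E
```

```text
t 1.35 world [0.5998 0.211  0.2192] rot [-3.1407e+00  2.2000e-03  2.7860e+00] frame mm [44.6 25.8] z 219.2 F frame [-1.2  0.3] -0.3 w 0.0
tool shift [0.0047 0.0032 0.0242]
```

Request:
carry_out:
  series:
    - [0,0,0,0,0,0,255]
    - [0,0,0.01,0,0,0,255]
    - [0,0,0.014,0,0,0,255]
    - [0,0,0.014,0,0,0,255]

```text
clock: 1.85
position: [0.5962, 0.2164, 0.2051]
tool_rot: [-3.141, -0.0, 2.794]
force: [-0.1, 0.3, -0.9]
grip_width: -0.0005
```

```bash
python3 - <<'E'
from h import *
s=state(); to(.040,.029,.195)
for n,(x0,x1,y0,y1) in(("top",(190,310,150,290)),("scene",(340,490,150,300))):
    p,d=imaging.grab_frame(n); q=s["position"]; u,v=proj(n,q)[0]; print(n,u,v)
    im=cv2.resize(p[y0:y1,x0:x1],None,fx=4,fy=4,interpolation=cv2.INTER_CUBIC)
    cv2.circle(im,(int((u-x0+.5)*4),int((v-y0+.5)*4)),4,(0,0,255),1); cv2.imwrite(f"pics/a_{n}.png",im)
E
```

```text
t 1.85 world [0.5962 0.2164 0.2051] rot [-3.1413e+00 -4.0000e-04  2.7936e+00] frame mm [39.4 29.6] z 205.1 F frame [-0.2  0.2] -0.9 w -0.0005
tool shift [-0.0006 -0.0006  0.0101]
top 233.21661714438244 226.68372111790038
scene 421.1478388264967 236.65235493863437
```

View pics/a_top.png

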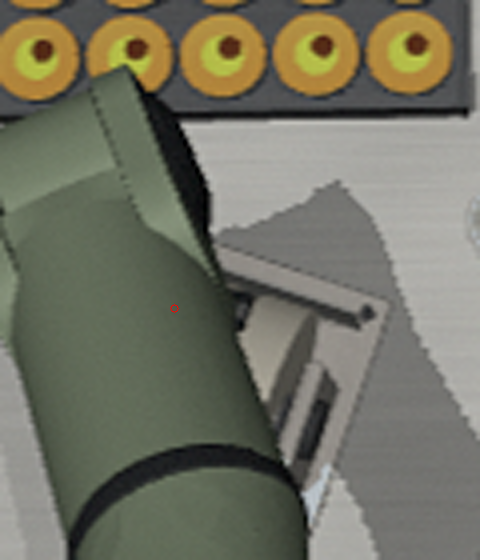

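View pics/a_scene.png

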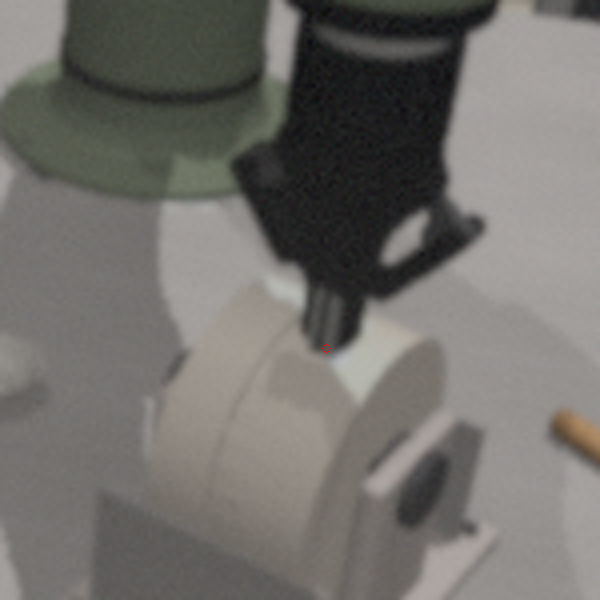

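Request:
carry_out:
  series:
    - [0,0,0.008,0,0,0,255]
    - [0,0,0.014,0,0,0,255]
    - [0,0,0.015,0,0,0,255]

```text
clock: 2.33
position: [0.5963, 0.2158, 0.1896]
tool_rot: [-3.141, -0.001, 2.793]
force: [-0.0, -0.0, -0.0]
grip_width: -0.0001
```

Request:
carry_out:
  series:
    - [0,0,0.001,0,0,0,255]
    - [0,0,0.0015,0,0,0,255]
    - [0,0,0.0015,0,0,0,255]

```text
clock: 2.7
position: [0.5966, 0.2159, 0.1889]
tool_rot: [3.142, 0.0, 2.793]
force: [0.5, -0.6, 0.4]
grip_width: 0.0004
```

Request:
carry_out:
  series:
    - [0,0,0.0015,0,0,0,255]
    - [0,0,0.0015,0,0,0,255]

```text
clock: 2.95
position: [0.5965, 0.2159, 0.1872]
tool_rot: [-3.141, -0.0, 2.793]
force: [-0.5, 0.8, 0.2]
grip_width: -0.0001
```

Request:
carry_out:
  series:
    - [0,0,0.001,0,0,0,255]
    - [0,0,0.001,0,0,0,255]

```text
clock: 3.2
position: [0.5966, 0.2159, 0.1862]
tool_rot: [-3.141, -0.0, 2.793]
force: [0.3, 0.4, -0.7]
grip_width: 0.0002
```

Request:
carry_out:
  series:
    - [0,0,0.001,0,0,0,255]
    - [0,0,0.001,0,0,0,255]

```text
clock: 3.45
position: [0.5966, 0.2158, 0.1852]
tool_rot: [-3.141, -0.0, 2.793]
force: [0.9, 0.4, -0.1]
grip_width: -0.0001
```

Request:
carry_out:
  series:
    - [0,0,0.001,0,0,0,255]
    - [0,0,0.001,0,0,0,255]

```text
clock: 3.7
position: [0.5966, 0.2159, 0.1842]
tool_rot: [-3.142, -0.0, 2.793]
force: [-1.5, -0.6, 0.1]
grip_width: 0.0002
```

Request:
carry_out:
  series:
    - [0,0,0.001,0,0,0,255]
    - [0,0,0.001,0,0,0,255]

```text
clock: 3.95
position: [0.5966, 0.2159, 0.1832]
tool_rot: [-3.141, -0.0, 2.793]
force: [0.7, -0.4, -0.6]
grip_width: 0.0001
```

Request:
carry_out:
  series:
    - [0,0,0.001,0,0,0,255]
    - [0,0,0.001,0,0,0,255]

```text
clock: 4.2
position: [0.5965, 0.2159, 0.1822]
tool_rot: [-3.142, -0.0, 2.793]
force: [-0.2, -0.3, -0.1]
grip_width: 0.0002
```

Request:
carry_out:
  series:
    - [0,0,0.001,0,0,0,255]
    - [0,0,0.001,0,0,0,255]

```text
clock: 4.45
position: [0.5966, 0.2159, 0.1813]
tool_rot: [3.142, 0.0, 2.793]
force: [-0.2, 0.4, 2.3]
grip_width: 0.0
```

Request:
carry_out:
  series:
    - [0,0,0.001,0,0,0,255]
    - [0,0,0.001,0,0,0,255]

```text
clock: 4.7
position: [0.5967, 0.2159, 0.1805]
tool_rot: [3.141, 0.0, 2.793]
force: [-1.0, 0.2, 5.1]
grip_width: 0.0
```

Request:
carry_out:
  series:
    - [0.003,0,-0.0008,0,0,0,255]
    - [0.006,0,-0.0022,0,0,0,255]
    - [0.008,0,-0.003,0,0,0,255]
    - [0.008,0,-0.003,0,0,0,255]

```text
clock: 5.2
position: [0.5893, 0.2186, 0.1836]
tool_rot: [3.141, 0.001, 2.793]
force: [3.3, -2.0, 4.5]
grip_width: 0.0002
```

```bash
python3 - <<'E'
from h import *
s=state()
E
```

```text
t 5.20 world [0.5893 0.2186 0.1836] rot [3.1413e+00 7.0000e-04 2.7927e+00] frame mm [32.2 29.4] z 183.6 F frame [ 3.8 -0.8] 4.5 w 0.0002
```

Request:
carry_out:
  series:
    - [0.004,0,-0.001,0,0,0,255]
    - [0.008,0,-0.0018,0,0,0,255]
    - [0.012,0,-0.0025,0,0,0,255]
    - [0.016,0,-0.003,0,0,0,255]

```text
clock: 5.7
position: [0.5745, 0.224, 0.1869]
tool_rot: [3.141, 0.001, 2.792]
force: [4.3, -3.6, 9.7]
grip_width: 0.0
```

Request:
carry_out:
  series:
    - [0.004,0,-0.0004,0,0,0,255]
    - [0.008,0,-0.0006,0,0,0,255]

```text
clock: 5.95
position: [0.5669, 0.2267, 0.1876]
tool_rot: [3.141, 0.001, 2.793]
force: [3.2, -2.4, 11.4]
grip_width: 0.0
```

Request:
carry_out:
  series:
    - [0.004,0,-0.0008,0,0,0,255]
    - [0.008,0,-0.001,0,0,0,255]
    - [0.012,0,-0.001,0,0,0,255]

```text
clock: 6.32
position: [0.5554, 0.2308, 0.1884]
tool_rot: [3.141, 0.001, 2.792]
force: [2.1, -2.1, 11.1]
grip_width: -0.0002
```

Request:
carry_out:
  series:
    - [0.004,0,0.0,0,0,0,255]
    - [0.008,0,0.0002,0,0,0,255]
    - [0.012,0,0.0005,0,0,0,255]

```text
clock: 6.7
position: [0.5441, 0.2349, 0.188]
tool_rot: [3.141, 0.001, 2.793]
force: [1.9, -1.9, 12.2]
grip_width: -0.0001
```

```bash
python3 - <<'E'
from h import *
s=state()
E
```

```text
t 6.70 world [0.5441 0.2349 0.188 ] rot [3.1412e+00 7.0000e-04 2.7925e+00] frame mm [-15.9  29.2] z 188.0 F frame [ 2.4 -1.1] 12.2 w -0.0001
```

Request:
carry_out:
  series:
    - [0.004,0,0.0,0,0,0,255]
    - [0.008,0,0.0006,0,0,0,255]
    - [0.012,0,0.0015,0,0,0,255]

```text
clock: 7.08
position: [0.5325, 0.2391, 0.1863]
tool_rot: [3.141, 0.0, 2.793]
force: [-1.0, -1.9, 10.6]
grip_width: 0.0002
```

Request:
carry_out:
  series:
    - [0.004,0,0.0012,0,0,0,255]
    - [0.008,0,0.0026,0,0,0,255]
    - [0.012,0,0.0042,0,0,0,255]

```text
clock: 7.45
position: [0.5209, 0.2434, 0.1821]
tool_rot: [-3.142, -0.0, 2.793]
force: [-3.3, -1.2, 13.6]
grip_width: -0.0002
```

```bash
python3 - <<'E'
from h import *
s=state()
E
```

```text
t 7.45 world [0.5209 0.2434 0.1821] rot [-3.1416e+00 -5.0000e-04  2.7929e+00] frame mm [-40.6  29.3] z 182.1 F frame [-2.7 -2.2] 13.6 w -0.0002
```

Request:
carry_out:
  series:
    - [0.0,0,-0.003,0,0,0,255]
    - [0.0,0,-0.02,0,0,0,255]
    - [-0.03,0,-0.02,0,0,0,255]

```text
clock: 7.82
position: [0.5491, 0.2344, 0.2037]
tool_rot: [3.14, 0.0, 2.795]
force: [0.4, -0.2, 0.3]
grip_width: 0.0002
```

```bash
cat >> h.py <<'E'
def snap(n,name,box=(340,490,200,350),k=5):
    p,d=imaging.grab_frame(n);x0,x1,y0,y1=box
    cv2.imwrite(f"pics/{name}.png",cv2.resize(p[y0:y1,x0:x1],None,fx=k,fy=k,interpolation=cv2.INTER_CUBIC)); np.savez(name,p=p,d=d); return p,d
E
python3 - <<'E'
from h import *
s=state();snap("scene","s1",k=4)
E
```

```text
t 7.83 world [0.5491 0.2344 0.2037] rot [3.1399e+00 1.0000e-04 2.7954e+00] frame mm [-11.   30.5] z 203.7 F frame [ 0.4 -0.1] 0.3 w 0.0002
```

View pics/s1.png

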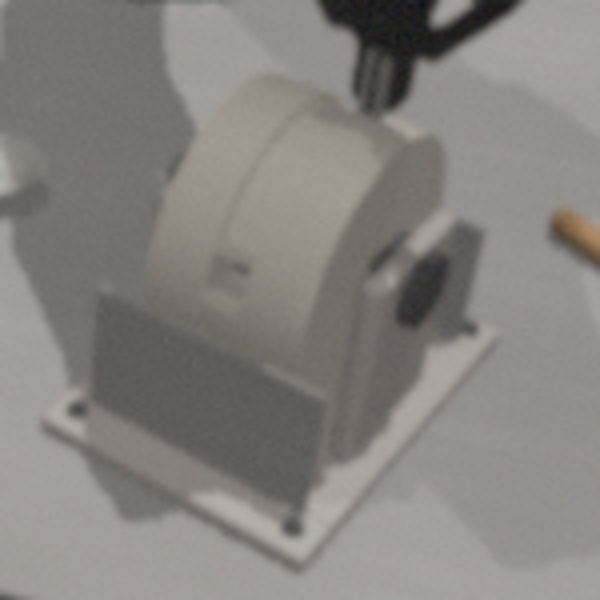

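```bash
cat >> h.py <<'E'
def seat(u,v,n="scene",R=.083,za=.112):
    c=imaging.camera_info(n);K=c["mtx"];T=c["extrinsics"]
    r=T[:3,:3]@np.array([(u-K[0,2])/K[0,0],(v-K[1,2])/K[1,1],1.]); o=T[:3,3]
    of=fr(o);rf=F@r[:2]; ax=np.array([of[0],o[2]-za]);d=np.array([rf[0],r[2]])
    a=d@d;b=ax@d;cc=ax@ax-R*R; t=(-b-np.sqrt(b*b-a*cc))/a
    p=ax+t*d; return np.degrees(np.arctan2(p[0],p[1])), (of[1]+t*rf[1])*1e3
E
python3 - <<'E'
from h import *
for x,y in((218,250),(252,265),(245,295),(210,283),(232,273)): print(seat(340+(x+.5)/4-.5,200+(y+.5)/4-.5))
s=state(); to(.04,.029,.186)
E
```

```text
(np.float64(66.34517649592176), np.float64(-3.4873781456638553))
(np.float64(66.02157611702627), np.float64(16.68271053437065))
(np.float64(77.62275577479362), np.float64(17.818618438503908))
(np.float64(79.43304305268451), np.float64(-2.666164593164766))
(np.float64(71.97184674508446), np.float64(7.703812596006221))
t 7.88 world [0.553  0.2315 0.2032] rot [3.1407e+00 2.3000e-03 2.7917e+00] frame mm [-6.3 29.1] z 203.2 F frame [ 1.3 -4.3] -1.1 w -0.0
tool shift [-0.0463 -0.      0.0173]
```

```bash
sed -i 's/^C=.*;/C=np.array([.551,.2075]);/' h.py
python3 - <<'E'
from h import *
print(proj("scene",[0.5491,0.2344,0.2037]))
from scipy.optimize import least_squares
s=state(); to(.04,.030,.188)
snap("scene","s2",k=4)
print((proj("scene",s["position"])[0]-[340,200])*4+1.5)
E
```

```text
[[433.49813829 226.76213078]]
t 7.88 world [0.553  0.2315 0.2032] rot [3.1407e+00 2.3000e-03 2.7917e+00] frame mm [-6.3 23.2] z 203.2 F frame [ 1.3 -4.3] -1.1 w -0.0
tool shift [-0.0463  0.0068  0.0153]
[368.57596277 112.19410742]
```

View pics/s2.png

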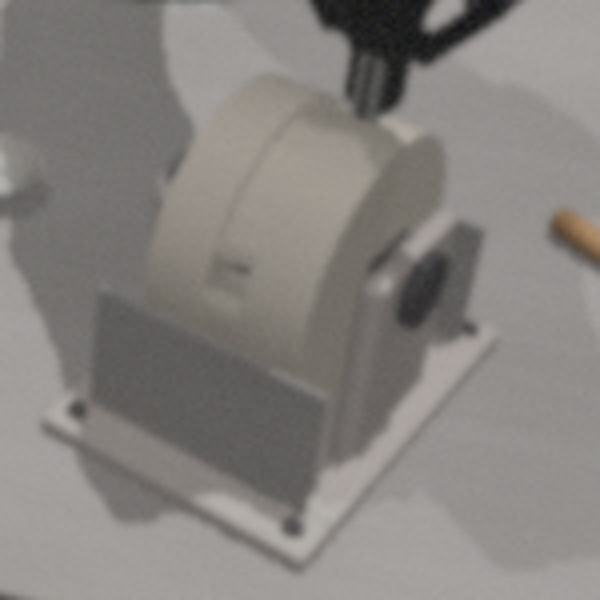

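Request:
carry_out:
  series:
    - [-0.023,0.003,0,0,0,0,255]
    - [-0.046,0.007,0.0,0,0,0,255]
    - [-0.046,0.007,0.01,0,0,0,255]
    - [-0.046,0.007,0.014,0,0,0,255]
    - [-0.046,0.007,0.0165,0,0,0,255]
    - [-0.046,0.007,0.0165,0,0,0,255]

```text
clock: 8.68
position: [0.5949, 0.224, 0.1856]
tool_rot: [3.142, 0.0, 2.793]
force: [-0.6, -2.7, 5.8]
grip_width: 0.0
```

Request:
carry_out:
  series:
    - [0,0,0.001,0,0,0,255]
    - [0,0,0.0015,0,0,0,255]
    - [0,0,0.0015,0,0,0,255]

```text
clock: 9.05
position: [0.5953, 0.2238, 0.1846]
tool_rot: [3.141, 0.001, 2.793]
force: [0.6, -3.1, 9.1]
grip_width: -0.0004
```

Request:
carry_out:
  series:
    - [0.003,0,-0.0009,0,0,0,255]
    - [0.006,0,-0.002,0,0,0,255]
    - [0.009,0,-0.0029,0,0,0,255]
    - [0.012,0,-0.0036,0,0,0,255]

```text
clock: 9.55
position: [0.5847, 0.2276, 0.1885]
tool_rot: [3.141, 0.003, 2.792]
force: [4.5, -4.2, 7.8]
grip_width: 0.0003
```

Request:
carry_out:
  series:
    - [0.004,0,-0.0009,0,0,0,255]
    - [0.008,0,-0.0016,0,0,0,255]
    - [0.012,0,-0.002,0,0,0,255]

```text
clock: 9.93
position: [0.5732, 0.2318, 0.1905]
tool_rot: [3.141, 0.002, 2.792]
force: [2.8, -3.9, 9.3]
grip_width: 0.0001
```

```bash
python3 - <<'E'
from h import *
s=state()
E
```

```text
t 9.93 world [0.5732 0.2318 0.1905] rot [3.1406e+00 2.2000e-03 2.7925e+00] frame mm [12.6 30.4] z 190.5 F frame [ 4.  -2.7] 9.3 w 0.0001
```

Request:
carry_out:
  series:
    - [0.004,0,-0.0002,0,0,0,255]
    - [0.008,0,-0.0004,0,0,0,255]
    - [0.012,0,-0.0005,0,0,0,255]

```text
clock: 10.3
position: [0.5618, 0.2359, 0.191]
tool_rot: [3.141, 0.002, 2.793]
force: [1.9, -4.0, 10.9]
grip_width: 0.0006
```

Request:
carry_out:
  series:
    - [0.004,0,0.0,0,0,0,255]
    - [0.008,0,0.0002,0,0,0,255]
    - [0.012,0,0.0004,0,0,0,255]

```text
clock: 10.68
position: [0.5506, 0.2399, 0.1907]
tool_rot: [3.141, 0.002, 2.792]
force: [1.5, -4.6, 13.5]
grip_width: 0.0001
```

```bash
python3 - <<'E'
from h import *
s=state()
E
```

```text
t 10.68 world [0.5506 0.2399 0.1907] rot [3.1406e+00 2.1000e-03 2.7924e+00] frame mm [-11.5  30.3] z 190.7 F frame [ 3.  -3.8] 13.5 w 0.0001
```

Request:
carry_out:
  series:
    - [0.004,0,-0.0006,0,0,0,255]
    - [0.008,0,-0.0004,0,0,0,255]
    - [0.012,0,0.0003,0,0,0,255]

```text
clock: 11.05
position: [0.5389, 0.2442, 0.1901]
tool_rot: [3.141, 0.001, 2.793]
force: [0.0, -4.0, 10.6]
grip_width: 0.0003
```

Request:
carry_out:
  series:
    - [0.004,0,0.0011,0,0,0,255]
    - [0.008,0,0.0024,0,0,0,255]
    - [0.012,0,0.0038,0,0,0,255]

```text
clock: 11.42
position: [0.5274, 0.2484, 0.1864]
tool_rot: [3.141, 0.001, 2.793]
force: [-3.1, -5.1, 13.5]
grip_width: -0.0001
```

Request:
carry_out:
  series:
    - [0.0,0,-0.003,0,0,0,255]
    - [0.0,0,-0.02,0,0,0,255]
    - [0.0,0,-0.03,0,0,0,255]

```text
clock: 11.8
position: [0.5277, 0.2488, 0.2169]
tool_rot: [3.14, 0.001, 2.793]
force: [0.4, -0.7, 0.2]
grip_width: -0.0002
```

```bash
python3 - <<'E'
from h import *
s=state();snap("scene","s3",k=4)
E
```

```text
t 11.80 world [0.5277 0.2488 0.2169] rot [3.1405e+00 8.0000e-04 2.7930e+00] frame mm [-36.   30.8] z 216.9 F frame [ 0.6 -0.6] 0.2 w -0.0002
```

View pics/s3.png

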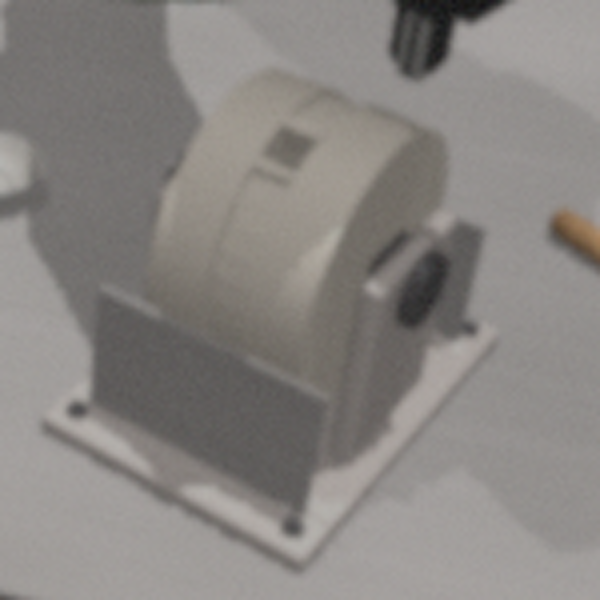

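```bash
python3 - <<'E'
from h import *
p=np.load("s3.npz")["p"]
g=cv2.cvtColor(p,cv2.COLOR_BGR2GRAY)
roi=g[228:248,400:426]; print(roi[::1,::1])
b=cv2.resize(cv2.GaussianBlur(g,(0,0),.6),None,fx=4,fy=4,interpolation=cv2.INTER_CUBIC)
x0,y0=400*4,228*4; r=b[y0:y0+80,x0:x0+104]
m=(r<(r.min()+np.median(r))/2).astype(np.uint8)
cs,_=cv2.findContours(m,0,1); c=max(cs,key=cv2.contourArea); q=cv2.minAreaRect(c)
pts=cv2.boxPoints(q)
for pt in list(pts)+[np.array(q[0])]:
    u=(pt[0]+x0+.5)/4-.5; v=(pt[1]+y0+.5)/4-.5; print(u.round(1),v.round(1),np.round(seat(u,v),1))
E
```

```text
[[151 150 149 149 151 148 149 150 146 147 149 145 144 140 138 141 142 144
  144 143 143 139 139 137 138 140]
 [153 152 152 148 152 151 150 152 152 150 149 149 146 145 148 147 147 145
  144 144 146 143 141 142 141 145]
 [153 151 153 152 152 150 151 150 151 145 144 145 147 150 150 152 152 148
  148 145 145 145 145 145 142 144]
 [154 151 152 151 152 152 153 152 148 142 134 133 139 145 149 152 153 150
  150 150 148 146 147 146 145 145]
 [152 151 154 154 151 152 153 149 142 133 117 117 121 128 139 143 147 148
  151 148 148 145 145 148 147 146]
 [154 152 155 153 154 153 152 146 136 117 109 105 106 115 122 129 134 140
  144 144 147 145 147 149 147 145]
 [154 153 154 153 152 152 147 139 125 114 109 103 102 104 105 108 114 124
  133 140 143 144 147 149 148 148]
 [154 153 155 154 153 150 141 130 116 111 109 101 101 102 103 104 104 113
  121 136 143 146 151 150 150 149]
 [154 152 153 155 152 146 133 119 112 113 108 103 103 100 100 103 104 114
  128 139 149 151 151 150 151 148]
 [154 154 154 152 149 141 127 115 109 110 106 105 103 100 104 103 110 123
  137 148 153 151 154 150 151 149]
 [154 153 
[... 504 characters left out ...]
5 155 154 155 154 154 154 153]
 [147 141 134 134 129 129 132 133 137 142 144 146 143 145 150 153 154 156
  153 154 152 155 154 155 154 154]
 [146 137 138 139 139 134 133 130 127 129 133 137 143 146 150 155 152 156
  154 157 154 154 155 155 155 155]
 [143 141 143 146 147 144 140 140 134 127 128 132 137 148 150 156 154 153
  154 154 153 154 154 155 153 154]
 [141 141 148 149 150 148 149 148 143 139 136 135 142 148 151 154 153 152
  153 154 155 155 155 154 155 155]
 [143 144 148 150 151 150 150 149 148 148 144 145 148 150 153 151 151 154
  153 154 154 155 154 152 155 153]]
405.8 237.8 [ 27.1 -10.1]
410.4 230.1 [ 11.7 -12.5]
418.3 234.9 [14.2  8.5]
413.7 242.6 [29.  10.3]
412.0 236.3 [20.9 -0.6]
```

```bash
python3 - <<'E'
from h import *
s=state();to(.015,.030,.196)
E
```

```text
t 11.85 world [0.5282 0.2489 0.2178] rot [3.1394e+00 1.7000e-03 2.7929e+00] frame mm [-35.6  31.1] z 217.8 F frame [0.5 0.1] 1.2 w -0.0003
tool shift [-0.0506 -0.0012  0.0219]
```

Request:
carry_out:
  series:
    - [-0.025,0,0,0,0,0,255]
    - [-0.05,-0.001,0.0,0,0,0,255]
    - [-0.05,-0.001,0.012,0,0,0,255]
    - [-0.05,-0.001,0.021,0,0,0,255]
    - [-0.05,-0.001,0.0225,0,0,0,255]
    - [-0.05,-0.001,0.0225,0,0,0,255]

```text
clock: 12.6
position: [0.5737, 0.2307, 0.193]
tool_rot: [-3.141, -0.0, 2.793]
force: [-1.4, -1.2, 3.5]
grip_width: 0.0002
```

Request:
carry_out:
  series:
    - [0,0,0.001,0,0,0,255]
    - [0,0,0.0015,0,0,0,255]
    - [0,0,0.0015,0,0,0,255]

```text
clock: 12.98
position: [0.5741, 0.2307, 0.1918]
tool_rot: [3.141, 0.0, 2.793]
force: [-1.9, -1.8, 8.6]
grip_width: 0.0001
```

Request:
carry_out:
  series:
    - [0,0,0.001,0,0,0,255]
    - [0,0,0.0015,0,0,0,255]
    - [0,0,0.0015,0,0,0,255]

```text
clock: 13.35
position: [0.5744, 0.2306, 0.1908]
tool_rot: [3.141, 0.001, 2.793]
force: [-1.4, -2.2, 12.8]
grip_width: -0.0003
```

Request:
carry_out:
  series:
    - [0.003,0,-0.0009,0,0,0,255]
    - [0.007,0,-0.0014,0,0,0,255]
    - [0.011,0,-0.0016,0,0,0,255]
    - [0.014,0,-0.0017,0,0,0,255]

```text
clock: 13.85
position: [0.5615, 0.2352, 0.1924]
tool_rot: [3.141, 0.002, 2.793]
force: [1.5, -3.5, 9.1]
grip_width: 0.0
```

Request:
carry_out:
  series:
    - [0.003,0,0,0,0,0,255]
    - [0.006,0,0.0001,0,0,0,255]
    - [0.009,0,0.0002,0,0,0,255]
    - [0.0115,0,0.0004,0,0,0,255]
    - [0.0115,0,0.0004,0,0,0,255]

```text
clock: 14.48
position: [0.5505, 0.2392, 0.192]
tool_rot: [3.141, 0.001, 2.793]
force: [-1.3, -3.3, 11.3]
grip_width: 0.0001
```

```bash
python3 - <<'E'
from h import *
s=state();snap("scene","s4",k=4)
E
```

```text
t 14.47 world [0.5505 0.2392 0.192 ] rot [3.1408e+00 1.4000e-03 2.7929e+00] frame mm [-11.3  29.6] z 192.0 F frame [-0.1 -3.5] 11.3 w 0.0001
```

View pics/s4.png

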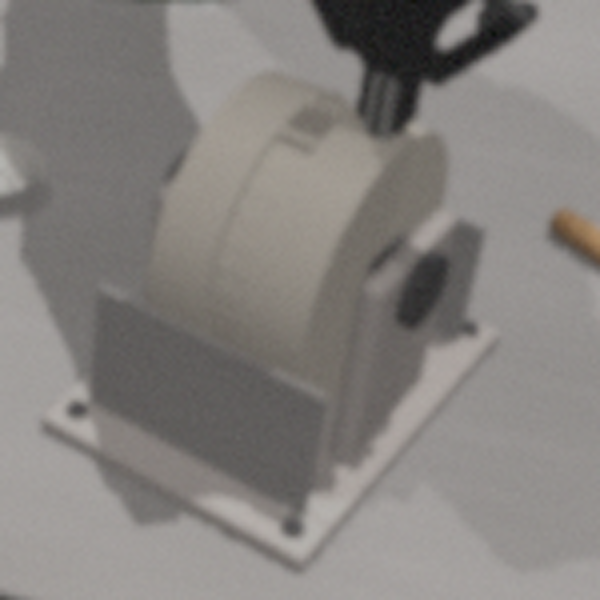

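```bash
cat >> h.py <<'E'
def seg(p,cx,cy,w=13,h=9,za=.112,thr=.5):
    k=8; g=cv2.GaussianBlur(cv2.cvtColor(p,cv2.COLOR_BGR2GRAY),(0,0),.5)
    x0,y0=int(cx-w),int(cy-h); r=cv2.resize(g[y0:y0+2*h,x0:x0+2*w],None,fx=k,fy=k,interpolation=cv2.INTER_CUBIC).astype(float)
    lo,hi=np.percentile(r,[3,70]); m=(r<lo+(hi-lo)*thr).astype(np.uint8)
    n,l,st,ce=cv2.connectedComponentsWithStats(m)
    i=l[h*k,w*k]; 
    c=max(cv2.findContours((l==i).astype(np.uint8),0,1)[0],key=cv2.contourArea); q=cv2.minAreaRect(c)
    for pt in list(cv2.boxPoints(q))+[ce[i]]:
        u=(pt[0]+.5)/k-.5+x0; v=(pt[1]+.5)/k-.5+y0; print(u.round(1),v.round(1),np.round(seat(u,v,za=za),1))
E
python3 - <<'E'
from h import *
p=np.load("s4.npz")["p"]
for t in (.4,.5,.6): print(t); seg(p,418.5,230,za=.110,thr=t)
E
```

```text
0.4
412.7 230.8 [ 9.6 -8.5]
415.0 225.1 [ -4.8 -15.2]
423.3 228.5 [-5.   4.7]
421.0 234.1 [ 9.3 11. ]
418.0 229.8 [ 3.3 -1.2]
0.5
411.9 221.9 [-10.7 -27.4]
430.4 220.5 [nan nan]
431.3 232.4 [-3.4 24.8]
412.8 233.8 [14.8 -3.7]
422.4 228.7 [-3.3  3.8]
0.6
411.5 222.0 [ -9.9 -27.8]
430.4 220.5 [nan nan]
431.4 232.7 [-2.5 25.6]
412.5 234.3 [15.8 -3.6]
422.2 228.2 [-4.7  2.4]h.py:35: RuntimeWarning: invalid value encountered in sqrt
  a=d@d;b=ax@d;cc=ax@ax-R*R; t=(-b-np.sqrt(b*b-a*cc))/a
```

Request:
carry_out:
  series:
    - [0.0015,0,0.0002,0,0,0,255]
    - [0.003,0,0.0004,0,0,0,255]
    - [0.003,0,0.0004,0,0,0,255]

```text
clock: 14.9
position: [0.5479, 0.2401, 0.1917]
tool_rot: [3.141, 0.002, 2.793]
force: [-0.5, -4.2, 11.4]
grip_width: 0.0
```

Request:
carry_out:
  series:
    - [0.0,0,-0.003,0,0,0,255]
    - [0.0,0,-0.02,0,0,0,255]
    - [0.0,0,-0.05,0,0,0,255]
    - [0.06,0.04,-0.06,0,0,0,255]
    - [0.12,0.06,-0.06,0,0,0,255]
    - [0.16,0.1,-0.06,0,0,0,255]

```text
clock: 15.65
position: [0.4314, 0.3863, 0.2522]
tool_rot: [3.141, 0.0, 2.792]
force: [0.5, 0.7, 0.2]
grip_width: 0.0001
```

```bash
python3 - <<'E'
from h import *
s=state();snap("scene","s5",box=(370,470,210,300),k=6);snap("top","t5",box=(200,300,200,300),k=6)
E
```

```text
t 15.65 world [0.4314 0.3863 0.2522] rot [3.1407e+00 3.0000e-04 2.7925e+00] frame mm [-173.6  127.1] z 252.2 F frame [0.2 0.8] 0.2 w 0.0001
```

View pics/s5.png

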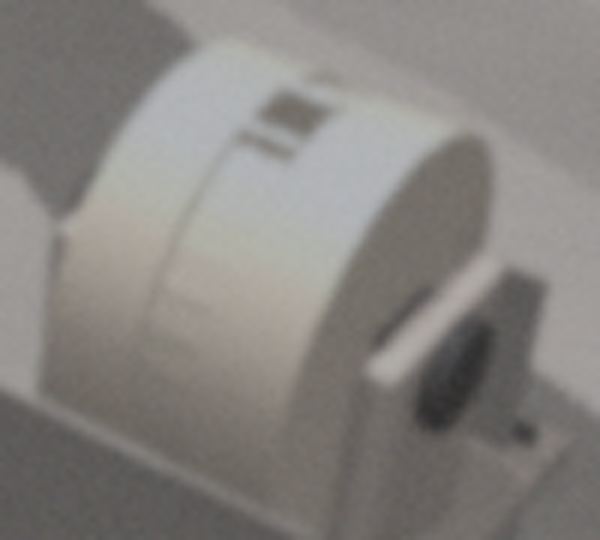

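View pics/t5.png

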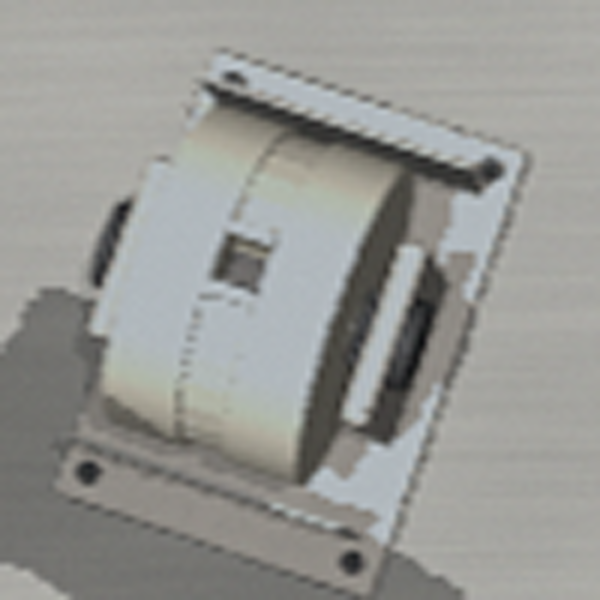

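```bash
python3 - <<'E'
from h import *
p=np.load("s5.npz")["p"]
for t in (.3,.4,.5,.6): print(t); seg(p,370+293/6,210+112/6,za=.112,thr=t)
g=lambda x,y,z: ray("top",200+(x+.5)/6-.5,200+(y+.5)/6-.5,z)
S=[g(x,y,.006) for x,y in((233,78),(490,172),(88,472),(350,562))]; print(np.round(S,4)); m=np.mean(S,0)
print("base centre",m, "yaw",np.degrees(np.arctan2(*(S[0]-S[2]+S[1]-S[3])[[1,0]])))
for c in [(226,234),(271,247),(257,294),(211,280)]+[(241,264)]:
    q=g(*c,.195); print(q.round(4), (F@(q-m)[:2]*1e3).round(1))
# scene screws
h=lambda x,y,z: ray("scene",340+(x+.5)/4-.5,200+(y+.5)/4-.5,z)
for x,y in((76,409),(292,526),(470,328)): q=h(x,y,.006); print("scr",q.round(4),(fr(q)*1e3).round(1))
E
```

```text
0.3
413.3 229.3 [ 7.9 -8.9]
415.2 224.3 [ -5.1 -15.1]
423.8 227.7 [-5.3  5.3]
421.8 232.7 [ 7.6 11.1]
418.5 228.5 [ 1.9 -1.4]
0.4
412.8 229.3 [ 8.3 -9.7]
415.3 223.8 [ -6.6 -16.2]
424.3 227.8 [-5.5  6.3]
421.8 233.4 [ 9.  12.1]
418.5 228.5 [ 1.9 -1.4]
0.5
412.4 229.5 [  8.9 -10.1]
415.1 223.4 [ -7.4 -17.3]
424.7 227.7 [-6.3  6.6]
422.0 233.8 [ 9.5 13.1]
418.6 228.5 [ 1.9 -1.3]
0.6
411.9 229.7 [  9.8 -10.6]
414.8 223.0 [ -8.4 -18.7]
425.3 227.6 [-7.3  7.3]
422.3 234.3 [10.3 14.6]
418.6 228.6 [ 2.  -1.2]
[[0.6741 0.2327 0.006 ]
 [0.6229 0.1014 0.006 ]
 [0.4733 0.3049 0.006 ]
 [0.4258 0.173  0.006 ]]
base centre [0.54902535 0.20299576 0.006     ] yaw -19.880283266348286
[0.5651 0.2069 0.195 ] [13.8  9.2]
[0.5589 0.1867 0.195 ] [ 14.8 -12. ]
[0.5377 0.1929 0.195 ] [ -7.2 -13.4]
[0.5444 0.2136 0.195 ] [-8.   8.3]
[0.5514 0.2001 0.195 ] [ 3.2 -1.9]
scr [0.6138 0.1034 0.006 ] [ 94.6 -76.3]
scr [0.661  0.2365 0.006 ] [93.4 64.9]
scr [0.4617 0.3096 0.006 ] [-118.9   65.4]
```

```bash
python3 - <<'E'
from h import *
for n,px in(("scene",[(359,302),(413,331),(457.5,281.7),(395,325),(360,320),(430,340),(300,270),(480,320)]),("top",[(238.8,213),(281.6,228.7),(214.6,278.6),(258.3,293.6),(300,310),(300,230),(330,270)])):
    d=np.load(("s5","t5")[n=="top"]+".npz")["d"]; P=cloud(n,d)
    for u,v in px:
        q=np.median(P[int(round(v))-1:int(round(v))+2,int(round(u))-1:int(round(u))+2].reshape(-1,3),0); print(n,u,v,q.round(4))
E
```

```text
scene 359 302 [0.6228 0.1066 0.0151]
scene 413 331 [0.6696 0.2376 0.0152]
scene 457.5 281.7 [0.4731 0.3111 0.0148]
scene 395 325 [0.6607 0.1978 0.0109]
scene 360 320 [ 6.611e-01  1.204e-01 -6.000e-04]
scene 430 340 [ 0.6666  0.2753 -0.0009]
scene 300 270 [ 0.5585 -0.064   0.0109]
scene 480 320 [ 0.5694  0.3713 -0.0007]
top 238.8 213 [0.6722 0.2282 0.0149]
top 281.6 228.7 [0.6195 0.0983 0.0133]
top 214.6 278.6 [0.4704 0.3004 0.0141]
top 258.3 293.6 [0.4232 0.1719 0.0142]
top 300 310 [ 0.3736  0.0473 -0.0008]
top 300 230 [0.6174 0.0441 0.0011]
top 330 270 [ 0.4924 -0.0456 -0.0016]
```

```bash
python3 - <<'E'
from h import *
s=state();to(.003,.030,.215)
E
```

```text
t 15.75 world [0.4283 0.3918 0.2516] rot [ 3.1392e+00 -2.3000e-03  2.8016e+00] frame mm [-178.3  131.2] z 251.6 F frame [0.9 0.1] -0.7 w 0.0002
tool shift [-0.1805 -0.1029  0.0359]
```

Request:
carry_out:
  series:
    - [-0.04,-0.025,0,0,0,0,255]
    - [-0.09,-0.05,0.0,0,0,0,255]
    - [-0.14,-0.08,0.0,0,0,0,255]
    - [-0.18,-0.101,0.02,0,0,0,255]
    - [-0.18,-0.101,0.04,0,0,0,255]
    - [-0.18,-0.101,0.052,0,0,0,255]
    - [-0.18,-0.101,0.055,0,0,0,255]
    - [-0.18,-0.101,0.055,0,0,0,255]

```text
clock: 16.75
position: [0.5677, 0.2296, 0.1963]
tool_rot: [3.141, 0.0, 2.794]
force: [-0.1, -0.5, 1.2]
grip_width: 0.0004
```

```bash
python3 - <<'E'
from h import *
s=state()
E
```

```text
t 16.75 world [0.5677 0.2296 0.1963] rot [3.1411e+00 3.0000e-04 2.7938e+00] frame mm [ 8.1 26.5] z 196.3 F frame [ 0.  -0.5] 1.2 w 0.0004
```

Request:
carry_out:
  series:
    - [0,0.003,0,0,0,0,255]
    - [0,0.003,0.002,0,0,0,255]
    - [0,0.003,0.002,0,0,0,255]

```text
clock: 17.12
position: [0.569, 0.2322, 0.1939]
tool_rot: [3.141, 0.0, 2.793]
force: [0.2, 1.6, 2.4]
grip_width: 0.0
```

Request:
carry_out:
  series:
    - [0,0,0.001,0,0,0,255]
    - [0,0,0.0015,0,0,0,255]
    - [0,0,0.0015,0,0,0,255]

```text
clock: 17.5
position: [0.569, 0.2322, 0.1927]
tool_rot: [3.141, 0.0, 2.793]
force: [-0.7, 2.6, 8.5]
grip_width: -0.0002
```

Request:
carry_out:
  series:
    - [0.0015,0,0,0,0,0,255]
    - [0.003,0,0,0,0,0,255]
    - [0.005,0,0,0,0,0,255]
    - [0.005,0,0,0,0,0,255]

```text
clock: 18.0
position: [0.5648, 0.2337, 0.1929]
tool_rot: [3.14, 0.002, 2.793]
force: [2.1, 1.4, 7.3]
grip_width: -0.0002
```

Request:
carry_out:
  series:
    - [0.0,0,-0.003,0,0,0,255]
    - [0.0,0,-0.02,0,0,0,255]
    - [0.0,0,-0.05,0,0,0,255]
    - [0.06,0.03,-0.06,0,0,0,255]
    - [0.12,0.06,-0.06,0,0,0,255]
    - [0.18,0.1,-0.06,0,0,0,255]
    - [0.18,0.1,-0.06,0,0,0,255]

```text
clock: 18.88
position: [0.4263, 0.3921, 0.2531]
tool_rot: [3.141, -0.001, 2.797]
force: [0.2, 0.1, 0.7]
grip_width: 0.0
```

```bash
python3 - <<'E'
from h import *
s=state();p,_=snap("scene","s6",box=(340,490,200,350),k=4);snap("top","t6",box=(200,300,200,300),k=6)
for t in (.3,.4,.5): print(t); seg(p,418.5,228,za=.112,thr=t)
E
```

```text
t 18.88 world [0.4263 0.3921 0.2531] rot [ 3.1407e+00 -9.0000e-04  2.7974e+00] frame mm [-180.3  130.8] z 253.1 F frame [0.1 0.2] 0.7 w 0.0
0.3
414.4 228.2 [ 4.9 -8.8]
416.1 223.6 [ -8.1 -15.3]
424.8 226.9 [-8.6  5.1]
423.0 231.6 [ 4.5 11.2]
419.6 227.5 [-1.3 -1.6]
0.4
413.9 228.3 [ 5.4 -9.5]
416.0 223.1 [ -9.5 -16.6]
425.3 226.9 [-9.3  5.7]
423.2 232.1 [ 5.3 12.3]
419.6 227.6 [-1.3 -1.6]
0.5
413.5 228.3 [  5.8 -10.1]
416.1 222.5 [-11.5 -18.1]
425.7 226.8 [-10.2   6.1]
423.1 232.6 [ 6.4 13.1]
419.6 227.6 [-1.3 -1.6]
```

View pics/t6.png

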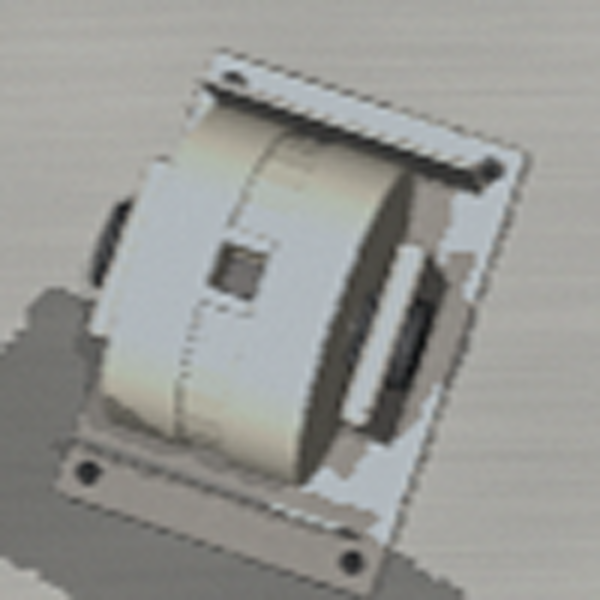

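View pics/s6.png

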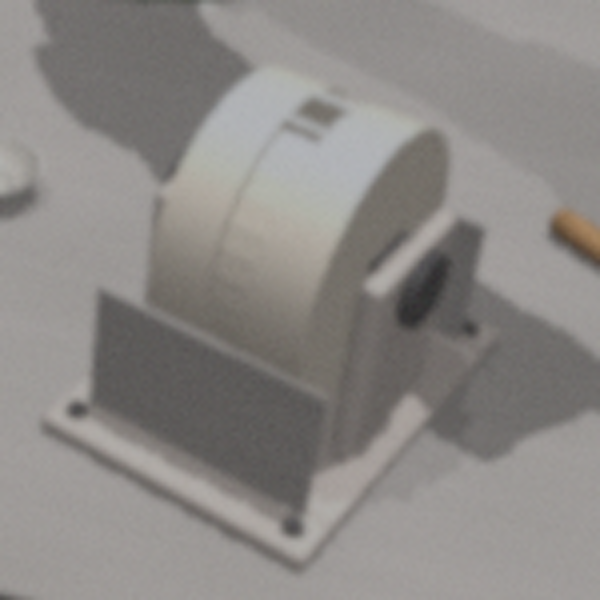

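```bash
python3 - <<'E'
from h import *
s=state();to(.552,-.1915,.253,True)
b=np.load("s6.npz")["p"]
cv2.imwrite("pics/rk.png",cv2.resize(b[225:285,190:320],None,fx=6,fy=6,interpolation=cv2.INTER_CUBIC))
E
```

```text
t 18.98 world [0.4277 0.3907 0.2528] rot [ 3.1411e+00 -4.0000e-04  2.7961e+00] frame mm [-178.6  130. ] z 252.8 F frame [0.1 0.2] -0.4 w -0.0001
tool shift [-3.142e-01 -5.057e-01 -5.000e-04]
```

View pics/rk.png

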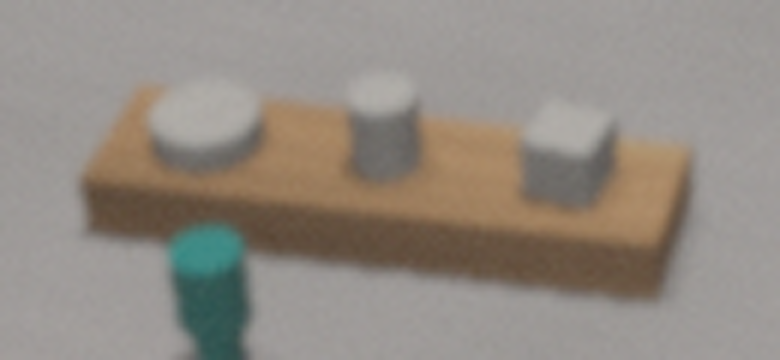

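```bash
python3 - <<'E'
from h import *
for x,y in((383.5,93),(383.5,96)): print(ray("scene",190+(x+.5)/6-.5,225+(y+.5)/6-.5,.066))
for x,y in((145,88),(692,148),(660,243),(85,180)): print(ray("scene",190+(x+.5)/6-.5,225+(y+.5)/6-.5,.03))
E
```

```text
[ 0.55170313 -0.19141936  0.066     ]
[ 0.55364672 -0.1904374   0.066     ]
[ 0.54046275 -0.31744089  0.03      ]
[ 0.4976516  -0.07459045  0.03      ]
[ 0.5630641  -0.06298637  0.03      ]
[ 0.6078803  -0.30601239  0.03      ]
```

Request:
carry_out:
  series:
    - [-0.03,-0.05,0,0,0,0,200]
    - [-0.06,-0.1,0,0,0,0,100]
    - [-0.09,-0.15,0,0,0,0,100]
    - [-0.125,-0.2,0,0,0,0,100]
    - [-0.155,-0.25,0,0,0,0,100]
    - [-0.185,-0.3,0,0,0,0,100]
    - [-0.22,-0.355,0,0,0,0,100]
    - [-0.25,-0.405,0,0,0,0,100]
    - [-0.28,-0.455,0,0,0,0,100]
    - [-0.314,-0.506,0,0,0,0,100]

```text
clock: 20.23
position: [0.5507, -0.1976, 0.2529]
tool_rot: [-3.141, 0.0, 2.791]
force: [2.0, 1.1, -0.1]
grip_width: 0.0518
```

Request:
carry_out:
  series:
    - [0,0,0.02,0,0,0,100]
    - [0,0,0.05,0,0,0,100]
    - [0,0,0.1,0,0,0,100]
    - [0,0,0.15,0,0,0,100]
    - [0,0,0.15,0,0,0,100]

```text
clock: 20.85
position: [0.549, -0.1949, 0.1001]
tool_rot: [-3.14, -0.005, 2.791]
force: [-0.2, 0.0, 1.3]
grip_width: 0.0519
```

```bash
python3 - <<'E'
from h import *
s=state();to(.552,-.191,.038,True)
p,_=snap("scene","g1",box=(200,310,190,280),k=6)
print((proj("scene",s["position"])[0]-[200,190])*6+2.5)
E
```

```text
t 20.85 world [ 0.549  -0.1949  0.1001] rot [-3.1403 -0.0054  2.791 ] frame mm [ 135.7 -378.9] z 100.1 F frame [-0.2 -0. ] 1.3 w 0.0519
tool shift [-0.0018  0.0048  0.062 ]
[312.25763537 230.24262927]
```

View pics/g1.png

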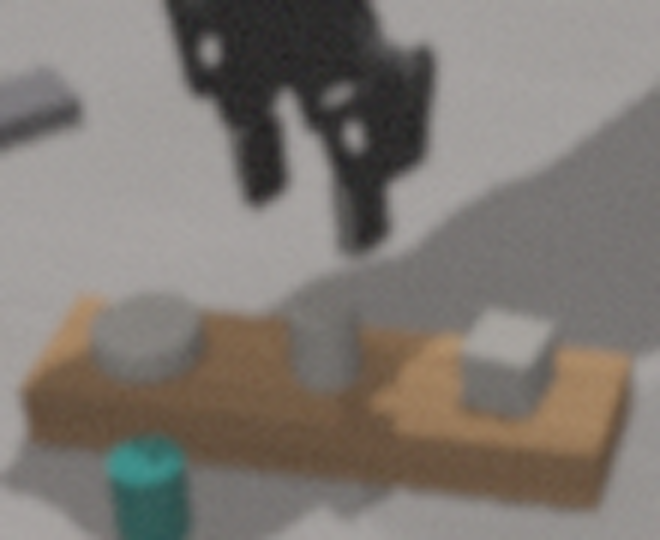

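Request:
carry_out:
  series:
    - [-0.002,0.005,0,0,0,0,100]
    - [-0.002,0.005,0.02,0,0,0,100]
    - [-0.002,0.005,0.04,0,0,0,100]
    - [-0.002,0.005,0.058,0,0,0,100]
    - [-0.002,0.005,0.0615,0,0,0,100]
    - [-0.002,0.005,0.0615,0,0,0,100]

```text
clock: 21.65
position: [0.5552, -0.19, 0.0412]
tool_rot: [-3.142, 0.001, 2.793]
force: [0.7, 0.6, -0.7]
grip_width: 0.0522
```

```bash
python3 - <<'E'
from h import *
s=state();to(.552,-.191,.037,True)
p,_=snap("scene","g2",box=(200,310,190,280),k=6)
E
```

```text
t 21.65 world [ 0.5552 -0.19    0.0412] rot [-3.1416e+00  5.0000e-04  2.7927e+00] frame mm [ 139.9 -372.1] z 41.2 F frame [0.5 0.8] -0.7 w 0.0522
tool shift [ 0.0026 -0.002   0.0042]
```

View pics/g2.png

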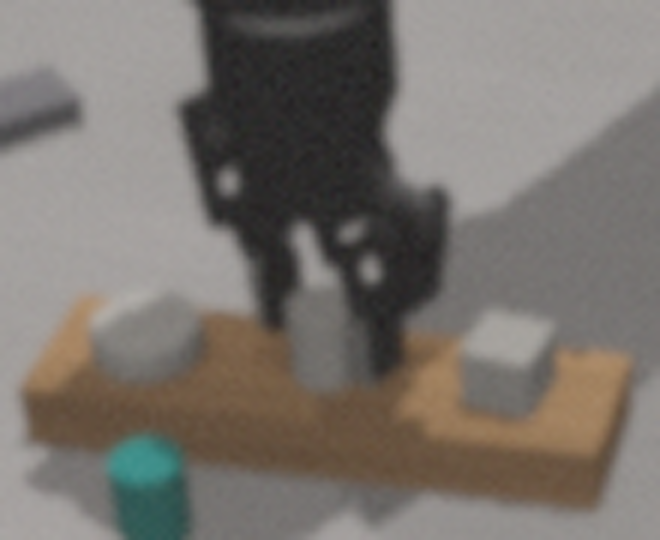

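Adjust slightly, down 3 mm, and close with a modest grip.

Request:
carry_out:
  series:
    - [0.002,-0.002,0.0015,0,0,0,100]
    - [0.0026,-0.002,0.003,0,0,0,100]
    - [0.0026,-0.002,0.003,0,0,0,130]
    - [0.0026,-0.002,0.003,0,0,0,255]
    - [0.0026,-0.002,0.003,0,0,0,255]
    - [0.0026,-0.002,0.003,0,0,0,255]
    - [0.0026,-0.002,0.003,0,0,0,255]
  force: 40

```text
clock: 22.58
position: [0.5514, -0.1924, 0.0382]
tool_rot: [-3.14, 0.001, 2.792]
force: [-4.0, -7.0, 7.9]
grip_width: 0.029
```

```bash
python3 - <<'E'
from h import *
s=state()
E
```

```text
t 22.57 world [ 0.5514 -0.1924  0.0382] rot [-3.1401e+00  6.0000e-04  2.7916e+00] frame mm [ 137.2 -375.6] z 38.2 F frame [-1.4 -7.9] 7.9 w 0.029
```

Request:
carry_out:
  series:
    - [0,-0.001,-0.004,0,0,0,255]
    - [0,-0.001,-0.015,0,0,0,255]
    - [0,-0.001,-0.03,0,0,0,255]
    - [0,-0.001,-0.06,0,0,0,255]
    - [0,-0.001,-0.12,0,0,0,255]
    - [0,-0.001,-0.17,0,0,0,255]
    - [0,-0.001,-0.2,0,0,0,255]
    - [0,-0.001,-0.215,0,0,0,255]
    - [0,-0.001,-0.215,0,0,0,255]

```text
clock: 23.7
position: [0.5516, -0.1915, 0.2532]
tool_rot: [3.141, 0.001, 2.793]
force: [0.3, -0.6, -1.3]
grip_width: 0.0284
```

```bash
python3 - <<'E'
from h import *
s=state();to(.5483,.2066,.26,True)
p,_=snap("scene","g3",box=(200,320,140,280),k=4)
E
```

```text
t 23.70 world [ 0.5516 -0.1915  0.2532] rot [3.1412e+00 1.0000e-03 2.7932e+00] frame mm [ 137.  -374.8] z 253.2 F frame [ 0.5 -0.5] -1.3 w 0.0284
tool shift [ 0.139   0.3731 -0.0067]
```

View pics/g3.png

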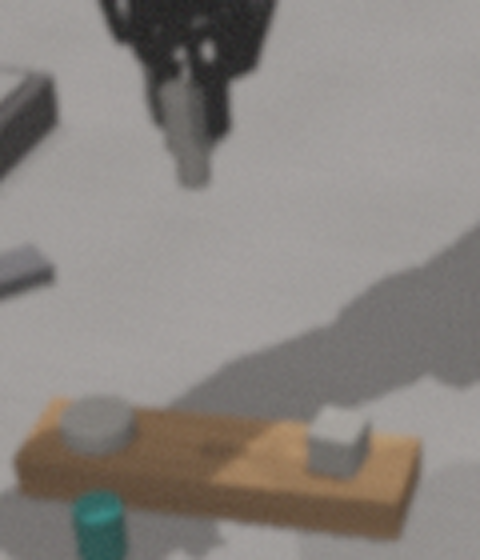

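Request:
carry_out:
  series:
    - [0.014,0.037,-0.01,0,0,0,255]
    - [0.032,0.085,-0.02,0,0,0,255]
    - [0.05,0.135,-0.025,0,0,0,255]
    - [0.068,0.183,-0.025,0,0,0,255]
    - [0.086,0.231,-0.025,0,0,0,255]
    - [0.104,0.279,-0.025,0,0,0,255]
    - [0.119,0.32,-0.025,0,0,0,255]
    - [0.131,0.352,-0.025,0,0,0,255]
    - [0.139,0.373,-0.025,0,0,0,255]
    - [0.139,0.373,-0.025,0,0,0,255]

```text
clock: 25.0
position: [0.5477, 0.2075, 0.2765]
tool_rot: [-3.141, -0.001, 2.795]
force: [0.3, -1.0, -0.3]
grip_width: 0.0288
```

Request:
carry_out:
  series:
    - [0,0,0.01,0,0,0,255]
    - [0,0,0.03,0,0,0,255]
    - [0,0,0.036,0,0,0,255]
    - [0,0,0.036,0,0,0,255]

```text
clock: 25.5
position: [0.5483, 0.2055, 0.2414]
tool_rot: [-3.141, -0.0, 2.792]
force: [0.4, -0.8, -1.1]
grip_width: 0.0288
```

```bash
python3 - <<'E'
from h import *
s=state();to(.5483,.2066,.235,True)
p,_=snap("scene","i1",box=(370,470,170,270),k=6)
P=s["position"]
for dz in(.0277,-.0082,-.0322): print(dz,(proj("scene",P+[0,0,dz])[0]-[370,170])*6+2.5)
E
```

```text
t 25.50 world [0.5483 0.2055 0.2414] rot [-3.1409e+00 -4.0000e-04  2.7918e+00] frame mm [-1.9 -2.8] z 241.4 F frame [ 0.7 -0.6] -1.1 w 0.0288
tool shift [0.0003 0.001  0.0064]
0.0277 [327.13328528 162.28258679]
-0.0082 [312.09573909 253.70294228]
-0.0322 [302.42060954 312.52263079]
```

View pics/i1.png

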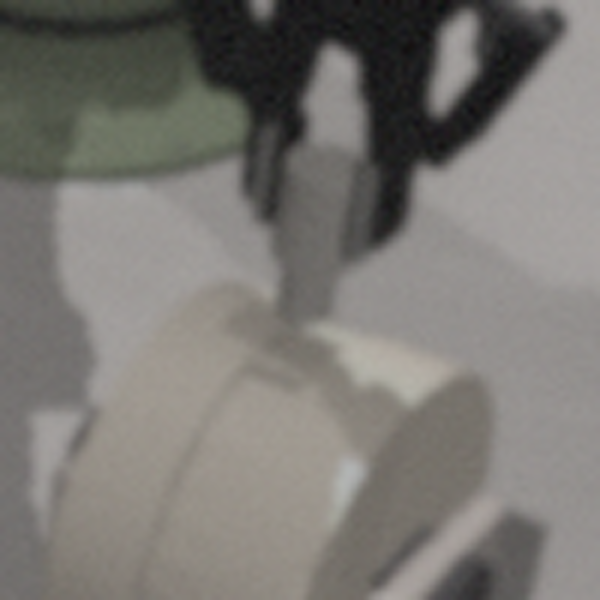

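Request:
carry_out:
  series:
    - [0,0.001,0.005,0,0,0,255]
    - [0,0.001,0.01,0,0,0,255]
    - [0,0.001,0.0115,0,0,0,255]
    - [0,0.001,0.0115,0,0,0,255]

```text
clock: 26.05
position: [0.5485, 0.2072, 0.2301]
tool_rot: [-3.141, -0.0, 2.793]
force: [-0.7, 0.1, -0.7]
grip_width: 0.029
```

```bash
python3 - <<'E'
from h import *
s=state();to(.5483,.2066,.235,True)
p,_=snap("scene","i2",box=(370,470,170,270),k=6)
P=s["position"]
for dz in(.0277,-.0082,-.0322): print(dz,(proj("scene",P+[0,0,dz])[0]-[370,170])*6+2.5)
E
```

```text
t 26.05 world [0.5485 0.2072 0.2301] rot [-3.1415e+00 -1.0000e-04  2.7928e+00] frame mm [-2.2 -1.2] z 230.1 F frame [-0.7 -0.2] -0.7 w 0.029
tool shift [ 0.     -0.0006 -0.0049]
0.0277 [327.14450943 192.72933099]
-0.0082 [312.20312928 282.87166197]
-0.0322 [302.58750167 340.88337697]
```

View pics/i2.png

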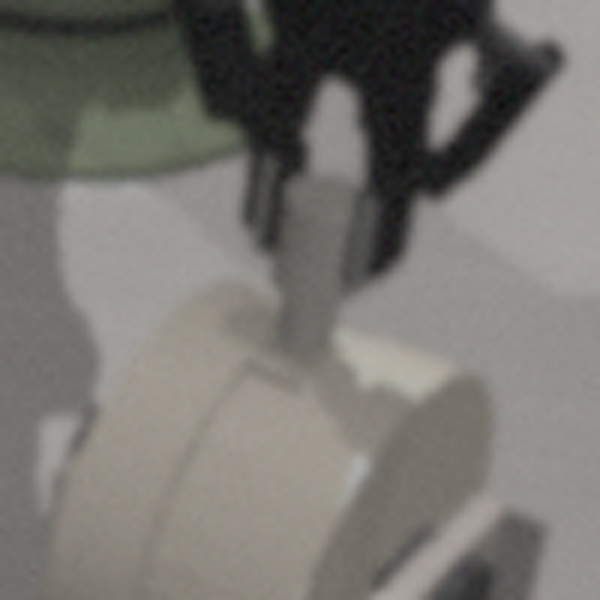

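Request:
carry_out:
  series:
    - [0,-0.0015,0.0,0,0,0,255]
    - [0,-0.0015,0.002,0,0,0,255]
    - [0,-0.0015,0.004,0,0,0,255]
    - [0,-0.0015,0.004,0,0,0,255]

```text
clock: 26.6
position: [0.548, 0.2058, 0.226]
tool_rot: [-3.141, -0.0, 2.793]
force: [-0.6, -0.9, -1.4]
grip_width: 0.0291
```

Request:
carry_out:
  series:
    - [0,0,0.001,0,0,0,255]
    - [0,0,0.002,0,0,0,255]
    - [0,0,0.002,0,0,0,255]

```text
clock: 26.98
position: [0.548, 0.2058, 0.2241]
tool_rot: [-3.141, -0.0, 2.793]
force: [-0.3, -0.2, -1.2]
grip_width: 0.0286
```

Request:
carry_out:
  series:
    - [0,0,0.0015,0,0,0,255]
    - [0,0,0.003,0,0,0,255]
    - [0,0,0.003,0,0,0,255]

```text
clock: 27.35
position: [0.548, 0.2058, 0.221]
tool_rot: [-3.141, -0.0, 2.793]
force: [0.2, 0.2, -1.1]
grip_width: 0.0288
```

Request:
carry_out:
  series:
    - [0,0,0.0015,0,0,0,255]
    - [0,0,0.003,0,0,0,255]
    - [0,0,0.003,0,0,0,255]

```text
clock: 27.72
position: [0.548, 0.2057, 0.2181]
tool_rot: [-3.141, -0.0, 2.793]
force: [0.0, 0.4, -1.3]
grip_width: 0.0289
```

Request:
carry_out:
  series:
    - [0,0,0.0015,0,0,0,255]
    - [0,0,0.003,0,0,0,255]
    - [0,0,0.003,0,0,0,255]

```text
clock: 28.1
position: [0.548, 0.2058, 0.215]
tool_rot: [-3.141, -0.0, 2.793]
force: [-0.1, 0.3, -0.1]
grip_width: 0.029
```

Request:
carry_out:
  series:
    - [0,0,0.002,0,0,0,255]
    - [0,0,0.004,0,0,0,255]
    - [0,0,0.004,0,0,0,255]

```text
clock: 28.48
position: [0.5479, 0.2058, 0.211]
tool_rot: [-3.141, -0.0, 2.793]
force: [0.0, -0.2, -1.0]
grip_width: 0.0288
```

Request:
carry_out:
  series:
    - [0,0,0.002,0,0,0,255]
    - [0,0,0.004,0,0,0,255]
    - [0,0,0.0055,0,0,0,255]
    - [0,0,0.0055,0,0,0,255]

```text
clock: 28.98
position: [0.548, 0.2058, 0.2055]
tool_rot: [-3.141, -0.0, 2.793]
force: [1.1, -0.4, -1.3]
grip_width: 0.0287
```

Request:
carry_out:
  series:
    - [0,0,0.001,0,0,0,255]
    - [0,0,0.002,0,0,0,255]
    - [0,0,0.002,0,0,0,255]

```text
clock: 29.35
position: [0.548, 0.2058, 0.2036]
tool_rot: [-3.142, -0.0, 2.793]
force: [-0.6, 0.0, -0.2]
grip_width: 0.0288
```

Request:
carry_out:
  series:
    - [0,0,0.001,0,0,0,255]
    - [0,0,0.001,0,0,0,255]

```text
clock: 29.6
position: [0.5481, 0.2058, 0.2027]
tool_rot: [3.142, 0.0, 2.793]
force: [-0.6, 0.2, -0.2]
grip_width: 0.0287
```

Request:
carry_out:
  series:
    - [0,0,0.001,0,0,0,255]
    - [0,0,0.001,0,0,0,255]

```text
clock: 29.85
position: [0.5482, 0.2058, 0.2018]
tool_rot: [3.141, 0.0, 2.793]
force: [-0.4, -0.6, 2.7]
grip_width: 0.0288
```

Request:
carry_out:
  series:
    - [0,0,0.001,0,0,0,255]
    - [0,0,0.001,0,0,0,255]

```text
clock: 30.1
position: [0.5482, 0.2058, 0.201]
tool_rot: [3.141, 0.0, 2.793]
force: [-2.0, -0.7, 6.0]
grip_width: 0.0287
```

Request:
carry_out:
  series:
    - [0,0,0.001,0,0,0,255]
    - [0,0,0.0015,0,0,0,255]
    - [0,0,0.0015,0,0,0,255]

```text
clock: 30.48
position: [0.5483, 0.2059, 0.1998]
tool_rot: [3.141, 0.001, 2.793]
force: [-2.6, -1.1, 11.9]
grip_width: 0.0289
```

```bash
python3 - <<'E'
from h import *
s=state();print(s["moment"])
p,_=snap("scene","i3",box=(370,470,170,270),k=6)
E
```

```text
t 30.48 world [0.5483 0.2059 0.1998] rot [3.1409e+00 6.0000e-04 2.7927e+00] frame mm [-2.  -2.4] z 199.8 F frame [-2.1 -1.9] 11.9 w 0.0289
[-0.19569021  0.70052351 -0.00854979]
```

View pics/i3.png

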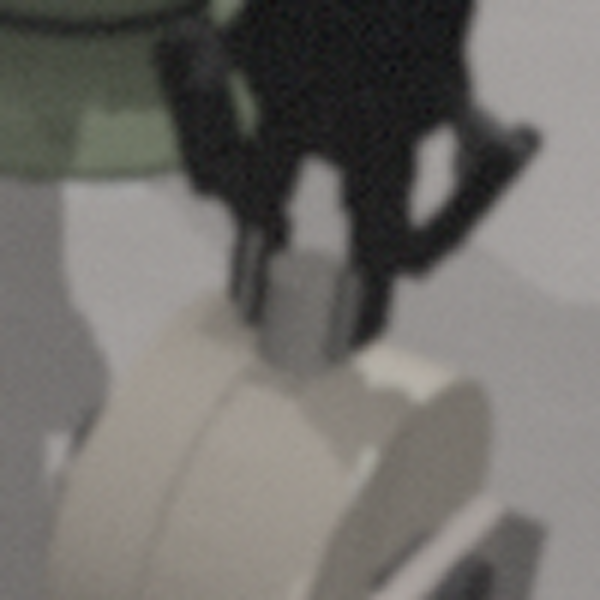

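Request:
carry_out:
  series:
    - [0,0,-0.001,0,0,0,255]
    - [0,0,-0.0018,0,0,0,255]
    - [0,0,-0.0018,0,0,0,255]

```text
clock: 30.9
position: [0.5482, 0.2058, 0.2013]
tool_rot: [3.141, 0.0, 2.793]
force: [-1.4, -0.4, 5.0]
grip_width: 0.0289
```

Request:
carry_out:
  series:
    - [0,0,0,0,0,0,170]
    - [0,0,0,0,0,0,120]
    - [0,0,0,0,0,0,90]
    - [0,0,0,0,0,0,90]

```text
clock: 31.4
position: [0.548, 0.2057, 0.2009]
tool_rot: [-3.141, -0.0, 2.793]
force: [0.5, 0.1, 0.7]
grip_width: 0.0556
```

Request:
carry_out:
  series:
    - [0,0,-0.01,0,0,0,90]
    - [0,0,-0.03,0,0,0,90]
    - [0,0,-0.06,0,0,0,90]
    - [0,0,-0.09,0,0,0,90]
    - [0.06,0.03,-0.09,0,0,0,90]
    - [0.12,0.06,-0.09,0,0,0,90]
    - [0.18,0.1,-0.09,0,0,0,90]
    - [0.18,0.1,-0.09,0,0,0,90]

```text
clock: 32.4
position: [0.4104, 0.3644, 0.2917]
tool_rot: [3.14, -0.001, 2.797]
force: [-0.5, -0.3, -0.0]
grip_width: 0.0558
```

```bash
python3 - <<'E'
from h import *
s=state()
p,_=snap("scene","f1",box=(340,490,180,330),k=4);snap("top","u1",box=(200,300,200,300),k=6)
E
```

```text
t 32.40 world [0.4104 0.3644 0.2917] rot [ 3.1404e+00 -7.0000e-04  2.7975e+00] frame mm [-185.7   99.3] z 291.7 F frame [-0.4 -0.4] -0.0 w 0.0558
```

View pics/f1.png

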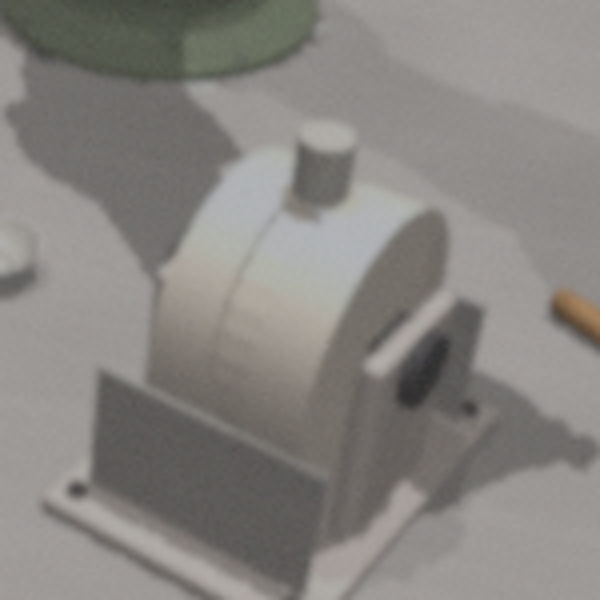

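View pics/u1.png

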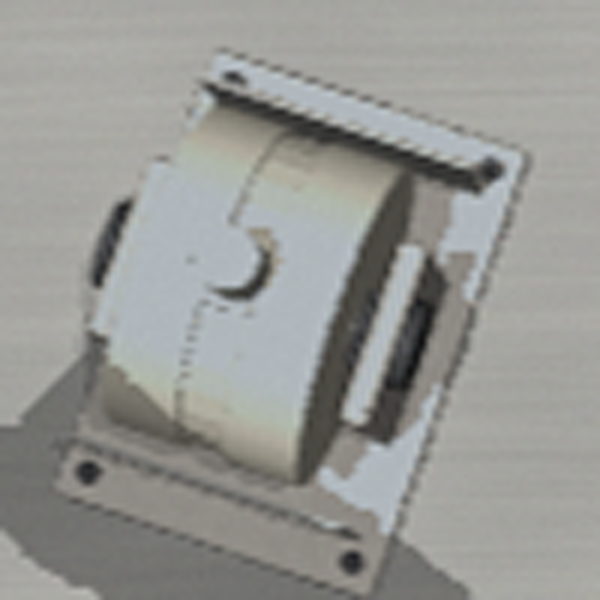

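```bash
python3 - <<'E'
from h import *
for n,f in(("scene","f1"),("top","u1")):
    P=cloud(n,np.load(f+".npz")["d"]).reshape(-1,3)
    q=np.array([.548,.206]) if n=="scene" else np.array([.547,.2015])
    m=(np.hypot(*(P[:,:2]-q).T)<.02)&(P[:,2]>.222)&(P[:,2]<.25); X=P[m]
    print(n,m.sum(),np.median(X,0).round(4),X[:,2].std())
c=lambda x,y:(340+(x+.5)/4-.5,180+(y+.5)/4-.5)
for x,y,z in((327,136,.231),): print(ray("scene",*c(x,y),z))
w=ray("scene",*c(327,136),.231)
for z in(.231,.195): 
    # draw expected vertical cylinder edges
    pr=proj("scene",[w[0],w[1],z])[0]; print(z,(pr-[340,180])*4+1.5)
im=cv2.imread("pics/f1.png")
for z in (.231,.195):
    a=np.linspace(0,2*np.pi,60); E=np.stack([w[0]+.015*np.cos(a),w[1]+.015*np.sin(a),z+0*a],1)
    q=(proj("scene",E)-[340,180])*4+1.5
    cv2.polylines(im,[q.round().astype(np.int32)],True,(0,0,255),1)
cv2.imwrite("pics/f1o.png",cv2.resize(im[80:260,220:440],None,fx=3,fy=3))
# top view: die top centre by hand
g=lambda x,y,z: ray("top",200+(x+.5)/6-.5,200+(y+.5)/6-.5,z)
S=np.mean([g(x,y,.0145) for x,y in((233,78),(490,172),(88,472),(350,562))],0); print("base c",S)
t=cv2.imread("pics/t6.png");u=cv2.imread("pics/u1.png")
cv2.imwrite("pics/tu.png",np.hstack([t[180:360,150:330],u[180:360,150:330]]).repeat(2,0).repeat(2,1))
E
```

```text
scene 124 [0.5546 0.2072 0.229 ] 0.0023008064674026173
top 101 [0.5493 0.2024 0.2297] 0.0026901414716732006
[0.55161553 0.20590139 0.231     ]
0.231 [327. 136.]
0.195 [317.40282412 194.31036057]
base c [0.54799097 0.20186331 0.0145    ]
```

View pics/f1o.png

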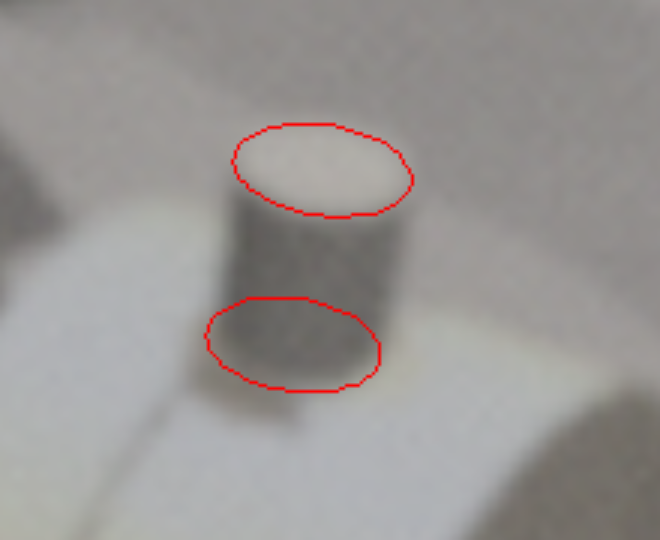

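View pics/tu.png

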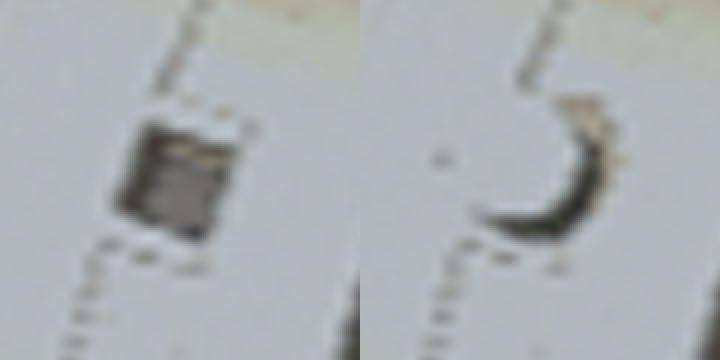

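```bash
python3 - <<'E'
from h import *
a=proj("top",[[.547,.2015,.195],[.547,.2015,.231]]); print(a,a[1]-a[0])
d=np.array([.94,-.342,0])
for t in (-3,3):
    b=proj("top",[[.547,.2015,.195],np.array([.547,.2015,.195])+.036*np.array([.94*np.sin(np.radians(t)),-.342*np.sin(np.radians(t)),np.cos(np.radians(t))])]); print(t,b[1]-b[0])
p=np.load("u1.npz")["p"]; g=cv2.cvtColor(p,cv2.COLOR_BGR2GRAY)
print(g[236:254,230:250])
# scene silhouettes
p=np.load("f1.npz")["p"]; g=cv2.cvtColor(p,cv2.COLOR_BGR2GRAY); print(g[206:236,408:434])
E
```

```text
[[239.23696165 245.20782634]
 [237.1916869  243.39325682]] [-2.04527475 -1.81456951]
-3 [-2.29066809 -1.14014082]
3 [-1.7942234  -2.48365769]
[[182 182 179 182 181 180 181 183 140 155 183 182 182 181 182 181 181 182
  182 181]
 [182 182 182 182 183 181 179 181 161 161 179 180 180 180 180 181 181 181
  182 183]
 [181 181 182 180 180 181 181 181 183 183 178 156 142 144 143 169 182 183
  183 182]
 [182 181 183 180 183 181 180 182 182 182 183 164 150 151 148 166 182 182
  182 182]
 [181 179 181 180 182 182 181 183 180 181 182 183 160 148 160 141 163 183
  183 181]
 [182 181 181 182 180 180 181 181 181 182 182 184 164 118 136 142 165 183
  182 181]
 [183 173 174 182 180 182 182 183 181 182 183 182 189 128  77 135 173 182
  182 181]
 [182 156 163 183 182 181 180 180 182 181 182 185 184 123  83 137 157 174
  182 182]
 [181 182 182 181 182 182 180 181 182 183 182 184 154  89  67 132 176 182
  182 180]
 [181 182 182 183 181 179 181 181 183 182 185 185 138  66  76 139 175 183
  180 181]
 [180 181 179 181 181 181 184 182 183 185 182 150  87  54 112 170 185 181
  181 179]
 [182 181 183 180 163 1
[... 3143 characters left out ...]
09 109 119
  137 160 169 174 175 176 177 177]
 [175 170 154 139 129 126 118 111 112 109 106 107 108 108 111 114 124 137
  154 168 173 174 176 176 177 175]
 [174 167 151 135 127 124 124 120 119 120 118 121 121 124 126 131 146 158
  168 174 173 175 177 176 176 179]
 [170 163 152 142 134 128 125 122 124 124 127 134 142 145 150 156 165 170
  174 176 176 176 177 177 179 177]
 [165 164 165 160 149 140 134 131 128 127 131 140 153 165 167 171 174 177
  177 175 176 176 178 178 178 179]
 [159 168 172 170 165 157 148 143 139 137 136 145 162 171 175 175 178 178
  176 178 177 178 179 177 178 178]
 [162 172 175 176 173 169 163 163 160 158 155 155 164 173 176 178 178 178
  180 176 179 178 178 177 178 180]]
```

```bash
python3 - <<'E'
from h import *
g=lambda x,y,z: ray("top",200+(x+.5)/6-.5,200+(y+.5)/6-.5,z)
S=np.mean([g(x,y,.0145) for x,y in((233,78),(490,172),(88,472),(350,562))],0)
q=g(238.5,270,.195); f=F@(q-S)[:2]; print(f*1e3, np.degrees(f[0]/.083))
s=state(); p,_=snap("scene","z1",box=(0,640,150,400),k=1)
p,_=snap("top","z2",box=(0,640,0,480),k=1)
E
```

```text
[ 0.87125388 -0.33896511] 0.6014357850516852
t 32.50 world [0.412  0.3628 0.2915] rot [ 3.1410e+00 -1.0000e-04  2.7958e+00] frame mm [-183.8   98.4] z 291.5 F frame [ 1.5 -0.9] 0.1 w 0.0554
```

View pics/z2.png

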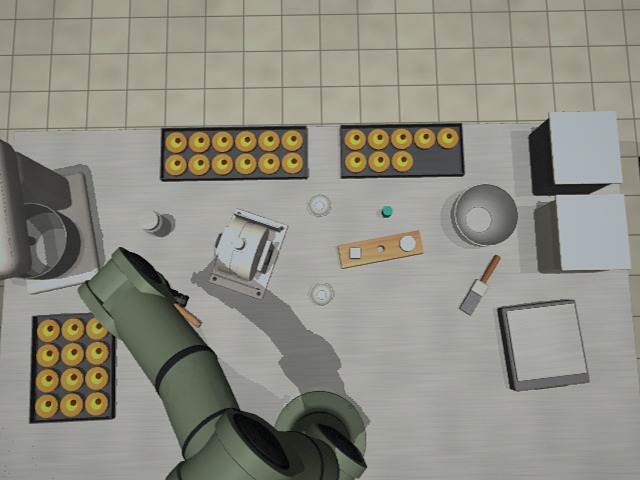

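```bash
python3 -c "
from workcell import ticket; print(ticket.job_done())"
```

```text
the job is handed in; nothing more can be done
None
```

I turned the roller until its seat stood at the top, moved the slim die from the rack into the seat, let go, and handed the job in at about 32.5 s.

- **Turning the roller:** I dragged the shut fingertips across one rim. Press readings at the ends of the moves stayed at or below about 13.6 N, with sideways forces up to about 6 N.
- **Seat angle:** The top camera puts the seat about 0.6° from the very top, measured against the base screws. The land edges looked the same before and after the die went in. The scene camera read −1.3° for the seat before insertion, against an axle position that is itself uncertain by about 2°.
- **Seating:** The die slid in with no measurable resistance. Its shoulder met the seat about 1 mm below the height I expected, and I pressed to about 12 N before easing off and opening the jaws.
- **After release:** Depth readings put the die's top at 229–230 mm, against 231 mm if fully home. Both views show it upright within about 2°.
- **Rest of the bench:** The last top picture shows the square and wide dies, turquoise look-alike, tins, shaker, bowl and brush where they were. The arm hid most of the spatula, so I could not confirm it, but the arm never worked near it.

**Check that disagreed:** The two cameras differed by 5–6 mm along y. I used the scene camera, because its view of the fingertips matched the arm's own position reading.

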